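# Find the sand leveller's blade gap with a thickness gauge

## Robot

A 6-joint arm with a two-finger parallel gripper is mounted at the origin on a cart in front of the work surface, level with it; the furniture and walls round the work are solid. World frame = base frame: x ahead of the robot, y to its left, z up, the work surface at z = 0. Lengths are in mm, angles in degrees, forces in N, time in s.
With the tool pointing down it reaches from about 275 to 725 mm from the base axis. Payload 15.9 kg.
Tool frame: the origin (TCP) lies midway between the tips of the shut fingers; the grasp point (between the pads) lies 19 mm behind it; z points along the fingers, y is the direction in which the jaws open and shut (so a half turn about z gives the same grasp; the last joint's range is limited). The gripper opens to 85 mm and grips with 20 to 120 N. Pads are 22 mm wide; open, the fingers measure 114 mm over their backs; the gripper's body (76 mm by 85 mm) begins 54 mm behind the grasp point. The pads swing forward as they close: fully open they stand 13 mm farther back than shut.
Start: joints at [68.698, 12.198, -1.971, 75.831, 0, 90], TCP at [181.639, 465.824, 194.706] pointing down, gripper open.
Joint ranges: [-170.91, 170.91], [-42.67, 98.43], [-65.05, 77.54], [-120.47, 116.71], [-90, 82.35], [-180, 180]. Speed limits (degrees/s): [108.29, 108.29, 136.94, 147.25, 180, 180].

## Interface

Orientations are given as a 3x3 rotation matrix whose columns are the frame's x, y, z axes.
In Python, from cell import readout, eyes, job_done gives the robot as it stands. The module is installed in compiled form; this text tells all that it offers.
- The arm moves only by the tool arm_command, never from a script. Its argument "rows" is a list of rows, each a list of 7 numbers: the opening, from 0 (shut) to 1 (fully open), then the shift along the world's x, y, z in m, then the turn, a rotation vector about the world's x, y, z in degrees. In form: [[fingers, tx, ty, tz, rx, ry, rz], ...]. A call has 1 to 12 rows; each row is the pose to reach, as a shift and turn from the pose commanded when the call began; what a row does not reach only later rows make up. A row lasts 1/12 s, in which the tool goes at most 41.7 mm and 7.16 degrees, less where a joint would pass 70% of its speed; a pose out of reach is approached as far as the arm can. A call with a gripper value outside its range is refused whole. The fingers move at their own pace and stop on an object; the grip force is fixed at half the most. Time passes only in rows, so rows that repeat a pose let the fingers close. It gives the time, the measured TCP pose, the force and the opening at its end, in the units of the state.
- readout.sense(): the state, without advancing time (a new reading comes with each control period).
- eyes.get_image(name): name is "scene" or "side" or "wrist"; returns a dict with "image" (400x640x3 uint8, blue, green, red), "range_z" (400x640 float32, mm along the optical axis (not along the pixel's ray), 0 where there is no reading), "mtx" (3x3 intrinsics, pixels), "dist_coeffs" ([k1, k2, p1, p2, k3] as OpenCV has them; the pictures are not rectified), "pose" (4x4, takes a point from camera to world coordinates). Camera axes: x right, y up, looking along -z (the intrinsics and any distortion apply to the point x, -y, -z); pixel columns grow to the right and rows downward; lengths in mm; the calibration is good to about 2 mm. A picture is of the moment at which its call begins.
- job_done(): hands the job in, once; it reports no verdict.
Trained networks look in the newest picture that a camera, given by its name, has taken for a name from the list of things; names that differ only in an ending like _2 or _b are one class to them, and where a whole thing is asked for, a point or a joint stands for the part that bears it (a point fixed in the world has none). Each returns a list of dicts, best first, with "conf" (0 to 1); they miss things now and then, are a little off and sometimes report something else, mostly with a low value. They report only what shows in the picture. A call takes as long as a camera call.
- eyes.search_frame(camera, query): "at" ([x, y, z] in mm, in world coordinates, good to about 4 mm: the middle of the surface that is visible of it).
- eyes.outline_of(camera, query): "region" (400x640 bool, what is visible of it).
The state is a dict: "clock": time; "q": joint angles; "qd": joint speeds; "joint_efforts": joint torques, N m; "position": TCP position; "orientation": TCP orientation; "wrist_force": force on the tool from outside, world axes, zero at the start; "ft_torque": the same for the moment, N m; "grip_width": finger opening in mm.
Only numpy, scipy, OpenCV 4.12 (cv2) and the standard library are available. Lean on these libraries where they do the work, as an engineer would, in place of code of your own. Each camera call takes 0.05 s, during which the arm holds its last target.

## Task

Somebody has moved the blade of the sand leveller, so find its gap with the four-leaf thickness gauge: lay the gauge flat on the bed and slide its leaves under the blade one after another from the thinnest up, each well through, drawing back and turning to the next, until one comes up against the blade and will not go. Then slide the leaf before it, the thickest that does go, back through under the blade and leave the gauge lying there for me to read. Work gently, never force a leaf, and leave the other things on the table alone.

Things in the scene. Friction and masses are not known exactly. Their poses are not given: they have to be found in the camera images.
- leveller: Sand leveller, fixed: grey bed, aluminium blade across it, two wooden cheeks and a tie bar behind the blade; all below 100 mm. Origin on the table under the middle of the blade's front face. x points through the gap, z up; leaves go in along +x. Bed: x -140 to 60, y -100 to 100 mm, its flat top 18 mm above the table. Black clamp knobs (22 mm wide) stand 13 mm out of the blade's front at y +-72, 40 mm above the bed; the cheeks' inner faces are at y +-60.
- bed_mouth (a point): Point on the bed's top surface (18 mm above the table) under the middle of the blade's front face; axes as the leveller's. The leveller stands on soft rubber feet, which give about 1 mm for 4 N pressed down and 1 mm for 6 N pushed along x, so a leaf can be kept in light contact. Friction on the bed is high: sliding drags with up to the force pressed down.
- blade: The leveller's blade; origin at the middle of its lower edge (4 mm behind its front face). It is a square-edged plate 8 mm thick (along x), 176 mm wide (y), 55 mm high, clamped by friction (about 8 N lifts it). The gap from bed to this edge is between 4.0 and 10.6 mm; positions are measured only to about 2 mm. The 3 mm leaf always goes under, the 12 mm leaf never. Contact forces on the gauge over 25 N would be forcing it.
- gauge_grip (a point): Centre of the gauge's upright dark wooden grip, 36 mm above the gauge's flat underside: 58 mm long (its x), 12 mm thick (its y: pinch here), its top 54 mm above the underside. It stands centred on a steel hub disc of 22 mm radius, 12 mm thick. Leaves point, seen from above, +75, +25, -25 and -75 degrees (counterclockwise positive) from its x axis, thinnest first.
- gauge: The thickness gauge, 150 g, loose, flat on the table at the start: hub, grip and four straight aluminium leaves 15 mm wide with square ends 90 mm from the hub centre: 3 mm (one black dot), 6 mm (two), 9 mm (three), 12 mm thick (four). All undersides lie in one plane. Origin at the middle of the hub's underside, axes as the grip's.
- tip_1 (a point): Middle of the end of the thinnest leaf (3 mm, one dot), at its underside.
- tip_2 (a point): Middle of the end of the 6 mm leaf (two dots), at its underside.
- tip_3 (a point): Middle of the end of the 9 mm leaf (three dots), at its underside.
- tip_4 (a point): Middle of the end of the thickest leaf (12 mm, four dots), at its underside.
- loupe: Bystander: reading lens with a turned handle, 133 mm long, lying loose. Origin under its middle.
- sand_scoop: Bystander: small bright steel scoop, 55 x 64 x 18 mm, loose behind the leveller. Origin under its middle.
- press_board: Bystander: thin wooden board, 165 x 42 x 7 mm, lying loose to the left. Origin under its middle.

How it is judged (in metres and radians):
On the way, in this order (a step that is already met when the one before it is completed fails the run):
1. the thinnest leaf has gone under the blade, flat on the bed, its end at least 12 mm past the blade's front face (x of tip_1 in the frame of bed_mouth between 0.012 and 0.05 m and z of tip_1 in the frame of bed_mouth between -0.003 and 0.0025 m and y of tip_1 in the frame of bed_mouth between -0.058 and 0.058 m), for 0.1 s.
2. the 6 mm leaf has been tried: it has gone 12 mm in as well, or its end stands pressed against the blade (over 1 N) because it is too thick (((x of tip_2 in the frame of bed_mouth between 0.012 and 0.05 m and z of tip_2 in the frame of bed_mouth between -0.003 and 0.0025 m and y of tip_2 in the frame of bed_mouth between -0.058 and 0.058 m) or (x of tip_2 in the frame of bed_mouth between -0.006 and 0.006 m and z of tip_2 in the frame of bed_mouth between -0.003 and 0.0025 m and y of tip_2 in the frame of bed_mouth between -0.058 and 0.058 m and contact force between gauge and blade above 1 N and z of blade in the frame of bed_mouth below 0.0068 m))), for 0.1 s.
3. the 9 mm leaf has been tried in the same way, or, if the 6 mm leaf would not go, every leaf has been drawn back at least 6 mm clear of the blade (((x of tip_3 in the frame of bed_mouth between 0.012 and 0.05 m and z of tip_3 in the frame of bed_mouth between -0.003 and 0.0025 m and y of tip_3 in the frame of bed_mouth between -0.058 and 0.058 m) or (x of tip_3 in the frame of bed_mouth between -0.006 and 0.006 m and z of tip_3 in the frame of bed_mouth between -0.003 and 0.0025 m and y of tip_3 in the frame of bed_mouth between -0.058 and 0.058 m and contact force between gauge and blade above 1 N and z of blade in the frame of bed_mouth below 0.0098 m) or (z of blade in the frame of bed_mouth below 0.0068 m and x of each of tip_1, tip_2, tip_3, tip_4 in the frame of bed_mouth below -0.006 m))), for 0.1 s.
4. the 12 mm leaf has been tried and stopped by the blade, or, if a thinner leaf would not go, the leaf before that one is back under the blade ((((x of tip_4 in the frame of bed_mouth between -0.006 and 0.006 m and z of tip_4 in the frame of bed_mouth between -0.003 and 0.0025 m and y of tip_4 in the frame of bed_mouth between -0.058 and 0.058 m and contact force between gauge and blade above 1 N and z of blade in the frame of bed_mouth below 0.0128 m) and z of blade in the frame of bed_mouth above 0.0082 m) or (z of blade in the frame of bed_mouth below 0.0068 m and (x of tip_1 in the frame of bed_mouth between 0.012 and 0.05 m and z of tip_1 in the frame of bed_mouth between -0.003 and 0.0025 m and y of tip_1 in the frame of bed_mouth between -0.058 and 0.058 m)) or (z of blade in the frame of bed_mouth between 0.0052 and 0.0098 m and (x of tip_2 in the frame of bed_mouth between 0.012 and 0.05 m and z of tip_2 in the frame of bed_mouth between -0.003 and 0.0025 m and y of tip_2 in the frame of bed_mouth between -0.058 and 0.058 m)))), for 0.1 s.
At the end, for the whole second after the job is handed in: The thickest leaf that goes under the blade lies flat on the bed with its end 12 to 50 mm past the blade's front face, and the gauge is released and at rest (a leaf within 0.8 mm of the gap may count as going or as not going) (((z of blade in the frame of bed_mouth below 0.0068 m and (x of tip_1 in the frame of bed_mouth between 0.012 and 0.05 m and z of tip_1 in the frame of bed_mouth between -0.003 and 0.0025 m and y of tip_1 in the frame of bed_mouth between -0.058 and 0.058 m)) or (z of blade in the frame of bed_mouth between 0.0052 and 0.0098 m and (x of tip_2 in the frame of bed_mouth between 0.012 and 0.05 m and z of tip_2 in the frame of bed_mouth between -0.003 and 0.0025 m and y of tip_2 in the frame of bed_mouth between -0.058 and 0.058 m)) or (z of blade in the frame of bed_mouth between 0.0082 and 0.0128 m and (x of tip_3 in the frame of bed_mouth between 0.012 and 0.05 m and z of tip_3 in the frame of bed_mouth between -0.003 and 0.0025 m and y of tip_3 in the frame of bed_mouth between -0.058 and 0.058 m))) and linear speed of gauge below 0.01 m/s and angular speed of gauge below 0.1 rad/s and angle between gauge's own z axis and vertical below 0.05 rad); the robot touches nothing.
It fails at once if the gauge is forced: more than 25 N between it and the leveller or its blade (contact force between gauge and leveller above 25 N).
It fails at once if the robot pushes on the leveller (over 10 N) (contact force between any of the fingers, the arm and leveller above 10 N).
It fails at once if a bystander is moved by more than 20 mm (distance of any of loupe, sand_scoop, press_board from where it was at the start of the episode above 0.02 m).
It also fails if it takes over 72 s, if anything falls off the work surface, if the arm or the gripper's body presses on something with over 40 N, if the wrist force passes 120 N, or if a joint passes its speed limit or range.

## Working session

There is one attempt and no reset: what is moved stays moved. The work goes in short steps, Python scripts to look and compute and a tool call to move; the robot and the scene stay as the last step left them, time stands still between calls to the robot, and variables do not carry over. Pictures are saved under pics/ and viewed, and the job is handed in when it is done.

Besides the shell and the picture viewer there is one more tool, called after "Call:" by a JSON object that holds its "fn" and its "kwargs". arm_command: Moves the arm, as the interface text tells. Its arguments: {"type":"object","properties":{"rows":{"type":"array"}},"required":["rows"]}

```bash
mkdir -p pics; ls; cat > h.py <<'E'
import numpy as np, cv2
from cell import readout, eyes, job_done
def save(n,f):
    d=eyes.get_image(n); cv2.imwrite('pics/'+f,d['image']); return d
def cloud(d):
    K=d['mtx'];r=d['range_z'];h,w=r.shape
    u,v=np.meshgrid(np.arange(w),np.arange(h))
    p=cv2.undistortPoints(np.stack([u,v],-1).reshape(-1,1,2).astype(np.float64),K,np.array(d['dist_coeffs'])).reshape(h,w,2)
    c=np.stack([p[...,0]*r,-p[...,1]*r,-r],-1)
    P=d['pose']; W=c@P[:3,:3].T+P[:3,3]
    W[r<=0]=np.nan
    return W
def proj(d,pts):
    P=np.linalg.inv(d['pose']); c=np.atleast_2d(pts)@P[:3,:3].T+P[:3,3]
    c=c*[1,-1,-1]
    return cv2.projectPoints(c.reshape(-1,1,3).astype(float),np.zeros(3),np.zeros(3),d['mtx'],np.array(d['dist_coeffs']))[0].reshape(-1,2)
E
python3 - <<'E'
from h import *
np.set_printoptions(precision=1,suppress=True)
s=readout.sense();print(s)
for n in ['scene','side','wrist']:
    d=save(n,n+'0.png');print(n,d['pose'])
    for q in ['leveller','blade','gauge_grip','gauge','tip_1','loupe','sand_scoop','press_board']:
        for r in eyes.search_frame(n,q)[:5]: print(q,r['conf'],r['at'])
E
```

```text
pics
{'clock': 0.0, 'q': array([68.7, 12.2, -2. , 75.8,  0. , 90. ]), 'qd': array([-0.2, -0.1, -0.2,  0. ,  0. ,  0.1]), 'joint_efforts': array([ -0. , -68.6,  48.7,   0. ,  -0. ,  -0. ]), 'position': array([181.5, 465.5, 194.2]), 'orientation': array([[-0.9,  0.4, -0. ],
       [ 0.4,  0.9, -0. ],
       [ 0. , -0. , -1. ]]), 'wrist_force': array([ 0.1, -0.6, -1. ]), 'ft_torque': array([ 0., -0.,  0.]), 'grip_width': 85.75427740664907}
scene [[   0.7    0.3   -0.6 -311.4]
 [  -0.7    0.3   -0.7 -979. ]
 [  -0.     0.9    0.5  770.5]
 [   0.     0.     0.     1. ]]
leveller 0.84 [541.6, 138.5, 18.3]
leveller 0.61 [445.0, -169.4, 13.7]
blade 0.67 [560.0, 158.2, 51.3]
gauge_grip 0.88 [442.1, -168.3, 12.2]
gauge 0.7 [443.1, -170.1, 12.5]
gauge 0.58 [545.1, 143.2, 16.2]
gauge 0.25 [560.2, 155.4, 51.9]
gauge 0.23 [542.5, 141.5, 19.6]
tip_1 0.91 [444.3, -165.6, 13.0]
loupe 0.88 [575.7, -374.4, 7.8]
sand_scoop 0.72 [440.8, -167.9, 11.9]
sand_scoop 0.49 [762.3, 147.7, -3.8]
press_board 0.91 [485.5, 352.2, 4.9]
side [[    0.9     0.2    -0.3   244. ]
 [   -0.3     0.5    -0.8 -1039. ]
 [   -0.      0.9     0.5   672.9]
 [    0.      0.      0.      1. ]]
leveller 0.86 [537.4, 129.3, 15.3]
blade 0.56 [560.7, 150.8, 58.5]
gauge_grip 0.9 [452.1, -170.6, 12.9]
gauge 0.59 [450.2, -167.0, 5.5]
tip_1 0.8 [445.0, -171.6, 9.4]
sand_scoop 0.69 [537.9, 129.4, 19.5]
press_board 0.75 [484.8, 347.8, 5.8]
wrist [[  0.4  -0.9  -0.3 105. ]
 [  0.9   0.3   0.1 496.8]
 [  0.   -0.3   0.9 373.9]
 [  0.    0.    0.    1. ]]
leveller 0.78 [442.4, 83.7, 16.8]
press_board 0.78 [437.6, 371.5, 6.4]
```

View pics/scene0.png

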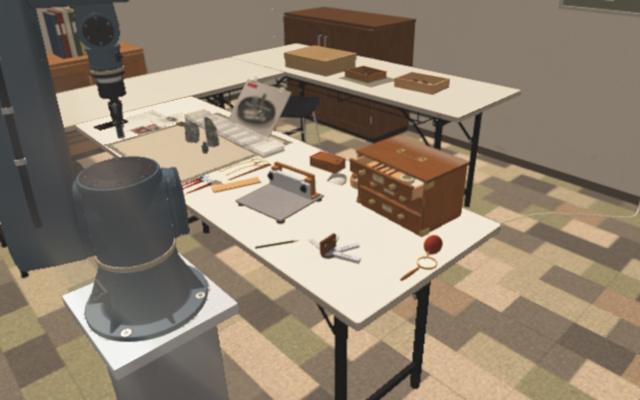

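View pics/side0.png

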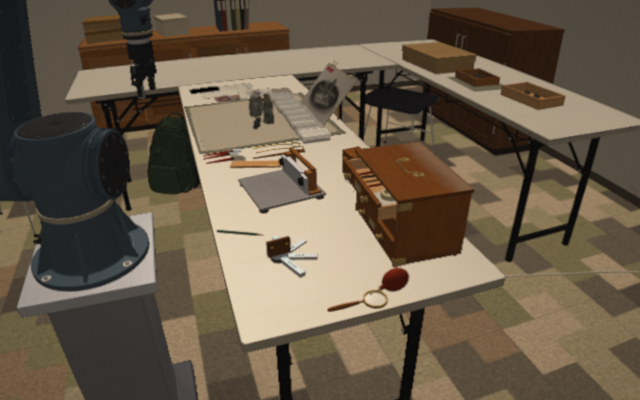

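View pics/wrist0.png

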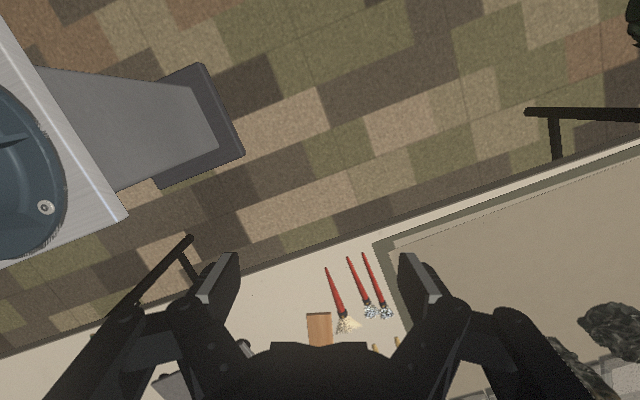

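```bash
python3 - <<'E'
from h import *
np.set_printoptions(precision=1,suppress=True)
for n in ['scene','side']:
    d=eyes.get_image(n); W=cloud(d)
    def sel(x0,x1,y0,y1,z0,z1):
        m=(W[...,0]>x0)&(W[...,0]<x1)&(W[...,1]>y0)&(W[...,1]<y1)&(W[...,2]>z0)&(W[...,2]<z1); return W[m]
    t=sel(420,520,-80,-60,-20,20); print(n,'table z',np.median(sel(380,650,-130,0,-20,20)[:,2]))
    b=sel(380,700,0,280,12,24); print('bed',len(b))
    r=cv2.minAreaRect(b[:,:2].astype(np.float32)); print(r, b[:,2].mean())
    g=sel(380,560,-260,-80,3,70); print('gauge',len(g), g[:,2].max())
    gg=g[g[:,2]>25]; print('grip',cv2.minAreaRect(gg[:,:2].astype(np.float32)),gg.mean(0),cv2.minAreaRect(g[:,:2].astype(np.float32)))
    # topdown maps
    for nm,(x0,y0,s,sc) in {'lev':(380,0,320,2.0),'gau':(360,-280,220,3)}.items():
        im=np.zeros((int(s*sc),int(s*sc),3),np.uint8)
        m=np.isfinite(W[...,0])&(W[...,2]>-20)&(W[...,2]<110)
        px=((W[...,0]-x0)*sc);py=((W[...,1]-y0)*sc)
        m&=(px>=0)&(px<s*sc)&(py>=0)&(py<s*sc)
        for x,y,c in zip(px[m],py[m],d['image'][m]):
            cv2.circle(im,(int(s*sc-1-y),int(s*sc-1-x)),2,c.tolist(),-1)
        cv2.imwrite(f'pics/top_{nm}_{n}.png',im)
    cr=d['image']
    cv2.imwrite(f'pics/crop_{n}.png',cv2.resize(cr[130:290,200:400],(800,640))[:600])
E
```

```text
scene table z -2.092844355534851
bed 1576
((518.1344604492188, 152.85633850097656), (202.26502990722656, 202.29583740234375), 6.303435325622559) 16.12851395258947
gauge 597 55.5358718625298
grip ((430.5267333984375, -162.0563507080078), (60.44774627685547, 15.48029899597168), 6.174561023712158) [ 427.8 -164.1   42.1] ((462.3572998046875, -165.0327911376953), (118.43070983886719, 174.57403564453125), 17.883188247680664)
side table z -1.6998012902502069
bed 1826
((518.155029296875, 152.90638732910156), (200.2899169921875, 209.36428833007812), 7.219491958618164) 16.622156479412354
gauge 906 55.55037022271472
grip ((432.87939453125, -164.7558135986328), (59.11191177368164, 14.645163536071777), 8.121350288391113) [ 431.8 -167.2   41.5] ((477.3447265625, -183.8057861328125), (119.63988494873047, 105.21884155273438), 27.248443603515625)
```

```bash
python3 -c "
import cv2,numpy as np
a=cv2.imread('pics/top_gau_scene.png');b=cv2.imread('pics/top_gau_side.png')
c=cv2.imread('pics/top_lev_scene.png');e=cv2.imread('pics/top_lev_side.png')
f=lambda i:cv2.resize(i,(390,300) if 0 else (300,300))
cv2.imwrite('pics/m.png',np.vstack([np.hstack([f(a),f(b)]),np.hstack([f(c),f(e)])]))"
```

```text
(no output)
```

View pics/m.png

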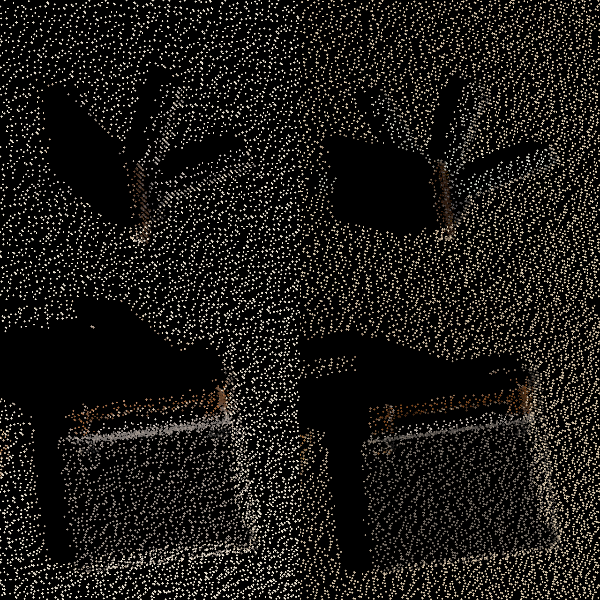

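View pics/crop_side.png

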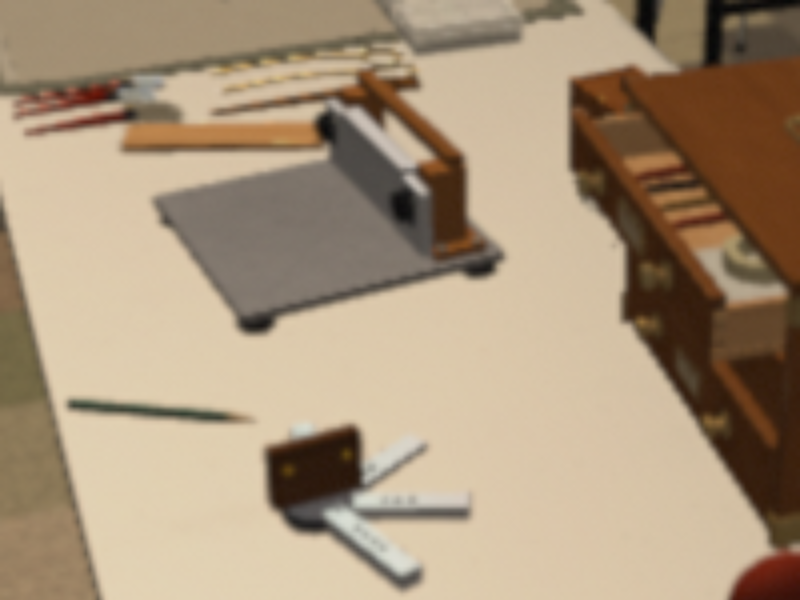

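Call:
{"fn": "arm_command", "kwargs": {"rows": [[1,0.26,-0.316,0.055,0,0,28],[1,0.26,-0.316,0.055,0,0,28],[1,0.26,-0.316,0.055,0,0,28],[1,0.26,-0.316,0.055,0,0,28],[1,0.26,-0.316,0.055,0,0,28],[1,0.26,-0.316,0.055,0,0,28],[1,0.26,-0.316,0.055,0,0,28],[1,0.26,-0.316,0.055,0,0,28],[1,0.26,-0.316,0.055,0,0,28],[1,0.26,-0.316,0.055,0,0,28],[1,0.26,-0.316,0.055,0,0,28],[1,0.26,-0.316,0.055,0,0,28]]}}

```text
clock: 2.45
position: [443.6, 147.2, 249.9]
orientation: [[-0.994, -0.113, 0.001], [-0.113, 0.994, -0.0], [-0.001, -0.0, -1.0]]
wrist_force: [0.6, 0.4, -0.1]
grip_width: 85.7
```

```bash
python3 - <<'E'
from h import *
np.set_printoptions(precision=2,suppress=True)
s=readout.sense();print(s['clock'],s['q'],s['position'],s['orientation'],s['wrist_force'])
d=save('wrist','w1.png');print(d['pose'],d['mtx'],d['dist_coeffs'])
W=cloud(d);np.savez('w1.npz',W=W,im=d['image'],pose=d['pose'],mtx=d['mtx'],dist=d['dist_coeffs'])
print(np.isfinite(W[...,0]).mean())
E
```

```text
2.45 [18.38  8.16  1.06 82.87 -0.03 11.92] [443.64 147.19 249.9 ] [[-0.99 -0.11  0.  ]
 [-0.11  0.99 -0.  ]
 [-0.   -0.   -1.  ]] [ 0.56  0.41 -0.12]
[[ -0.11  -0.94  -0.32 361.75]
 [  0.99  -0.11  -0.04 138.94]
 [ -0.    -0.32   0.95 429.04]
 [  0.     0.     0.     1.  ]] [[276.6    0.   318.24]
 [  0.   276.6  198.54]
 [  0.     0.     1.  ]] [-0.01  0.    0.    0.    0.  ]
0.99593359375
```

View pics/w1.png

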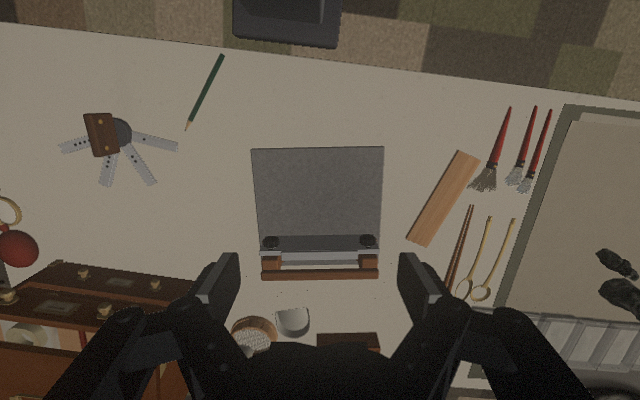

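```bash
python3 - <<'E'
from h import *
np.set_printoptions(precision=2,suppress=True)
z=np.load('w1.npz');W=z['W'];im=z['im']
def sel(x0,x1,y0,y1,z0,z1):
    m=(W[...,0]>x0)&(W[...,0]<x1)&(W[...,1]>y0)&(W[...,1]<y1)&(W[...,2]>z0)&(W[...,2]<z1); return m
t=W[sel(380,500,-50,20,-20,10)];print('table z',np.median(t[:,2]),t[:,2].std())
b=W[sel(380,560,30,280,11,24)];print('bed z',np.median(b[:,2]),b[:,2].std())
# bed edges: side edges via mask, front edge
m=sel(390,640,30,290,9,30);b=W[m]
r=cv2.minAreaRect(b[:,:2].astype(np.float32));print(r)
# blade top: z ~ 18+gap+55
bl=W[sel(480,640,30,290,65,90)];print('blade top z',np.percentile(bl[:,2],[5,25,50,75,95]))
h=np.histogram(W[sel(480,640,30,290,30,110)][:,2],bins=np.arange(30,112,4));print(h)
th=np.radians(6.5)
for thd in (6,6.5,7):
    th=np.radians(thd);c,s_=np.cos(th),np.sin(th)
    L=(b[:,:2]-[558,157.4])@np.array([[c,-s_],[s_,c]])
    print(thd,np.percentile(L[:,0],[0.5,1,2]),np.percentile(L[:,1],[.5,1,99,99.5]))
g=W[sel(360,560,-270,-70,-5,70)]
gg=W[sel(360,480,-230,-110,30,65)];print('grip',len(gg),gg.mean(0),cv2.minAreaRect(gg[:,:2].astype(np.float32)))
cv2.imwrite('pics/w1b.png',cv2.resize(im[130:290,230:410],(720,600),interpolation=cv2.INTER_CUBIC) if 0 else cv2.resize(im[90:200,40:200],(800,550),interpolation=cv2.INTER_CUBIC))
cv2.imwrite('pics/w1c.png',cv2.resize(im[140:290,235:400],(660,600),interpolation=cv2.INTER_CUBIC))
E
```

```text
table z -0.32684197667182957 1.3154297193878903
bed z 18.07918446858713 0.866690875703992
((520.6416015625, 157.29531860351562), (200.43202209472656, 200.25404357910156), 7.647984981536865)
blade top z [66.39 72.2  77.28 81.3  87.81]
(array([ 96,  90, 103,  94, 104, 131, 153, 193, 230, 299, 395, 547, 307,
       357, 163, 595, 509,   0,   0,   0]), array([ 30,  34,  38,  42,  46,  50,  54,  58,  62,  66,  70,  74,  78,
        82,  86,  90,  94,  98, 102, 106, 110]))
6 [-138.03 -136.82 -135.3 ] [-95.81 -94.6  101.06 102.47]
6.5 [-137.5  -136.35 -135.59] [-95.04 -94.   101.64 102.71]
7 [-137.04 -136.5  -135.4 ] [-94.53 -93.52 102.17 103.09]
grip 862 [ 432.95 -155.89   46.61] ((434.4637145996094, -159.02122497558594), (57.23859786987305, 14.435477256774902), 4.414085865020752)
```

View pics/w1c.png

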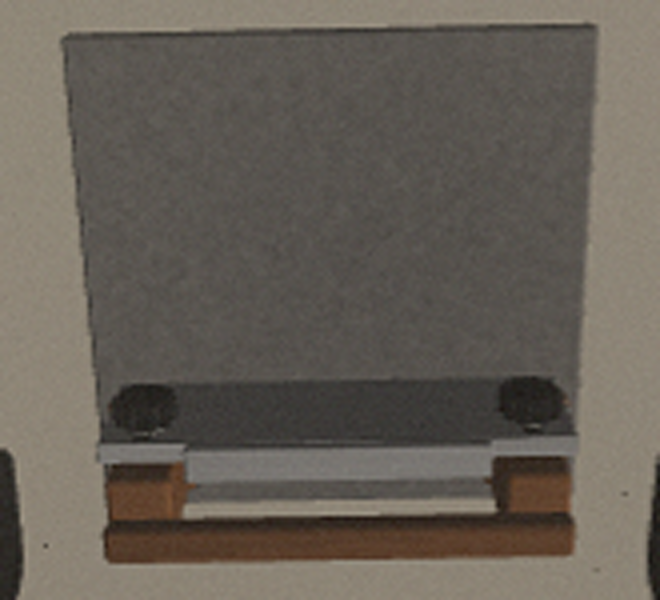

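```bash
cat >> h.py <<'E'
def back(d,uv,z):
    uv=np.atleast_2d(uv).astype(float)
    p=cv2.undistortPoints(uv.reshape(-1,1,2),d['mtx'],np.array(d['dist_coeffs'])).reshape(-1,2)
    r=np.c_[p[:,0],-p[:,1],-np.ones(len(p))]@d['pose'][:3,:3].T; o=d['pose'][:3,3]
    return o+r*((z-o[2])/r[:,2])[:,None]
E
python3 - <<'E'
from h import *
np.set_printoptions(precision=2,suppress=True)
z=np.load('w1.npz');d=dict(mtx=z['mtx'],dist_coeffs=z['dist'],pose=z['pose'])
c=lambda x,y:(235+x/4-.4,140+y/4-.4)
P=back(d,[c(65,38),c(597,27),c(92,365),c(582,340)],18);print(P)
a,b=P[0,:2],P[1,:2];v=b-a;print(np.linalg.norm(v),np.degrees(np.arctan2(-v[0],v[1])))
for i,j in((0,2),(1,3)):
    w=P[j,:2]-P[i,:2];print(np.degrees(np.arctan2(w[1],w[0])))
th=np.arctan2(-v[0],v[1]);print((a+b)/2+140*np.array([np.cos(th),np.sin(th)]))
# blade front top edge
print(back(d,[c(102,445),c(578,435)],80))
E
```

```text
[[435.29  46.59  18.  ]
 [409.02 241.57  18.  ]
 [567.59  62.26  18.  ]
 [533.88 259.33  18.  ]]
196.7412859961101 7.674717806139346
6.753624766107999
8.093799100644052
[560.9  162.78]
[[567.59  78.7   80.  ]
 [544.39 246.59  80.  ]]
```

View pics/w1b.png

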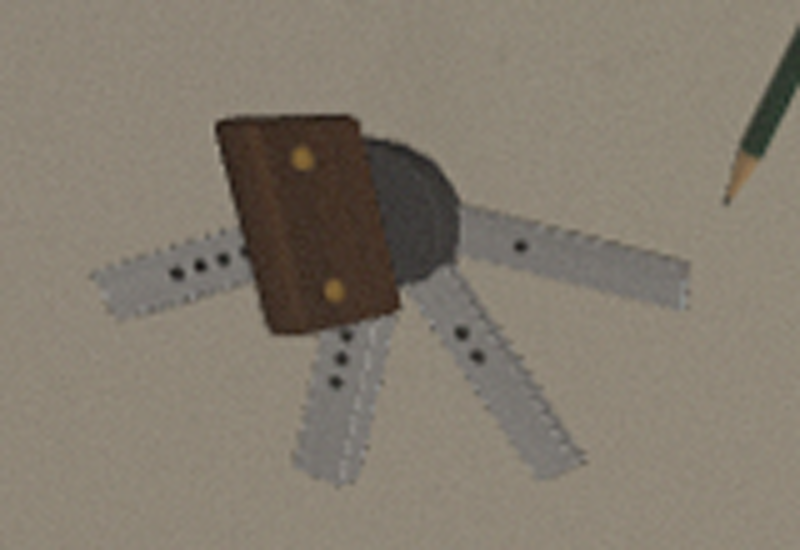

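Call:
{"fn": "arm_command", "kwargs": {"rows": [[1,-0.008,-0.312,-0.05,0,0,0],[1,-0.008,-0.312,-0.05,0,0,0],[1,-0.008,-0.312,-0.05,0,0,0],[1,-0.008,-0.312,-0.05,0,0,0],[1,-0.008,-0.312,-0.05,0,0,0],[1,-0.008,-0.312,-0.05,0,0,0],[1,-0.008,-0.312,-0.05,0,0,0],[1,-0.008,-0.312,-0.05,0,0,0],[1,-0.008,-0.312,-0.05,0,0,0],[1,-0.008,-0.312,-0.05,0,0,0]]}}

```text
clock: 3.33
position: [433.3, -162.2, 199.3]
orientation: [[-0.993, -0.115, -0.001], [-0.115, 0.993, 0.001], [0.001, 0.001, -1.0]]
wrist_force: [0.5, 0.5, -0.0]
grip_width: 85.3
```

```bash
python3 - <<'E'
from h import *
np.set_printoptions(precision=2,suppress=True)
s=readout.sense();print(s['clock'],s['q'],s['position'],s['orientation'],s['wrist_force'])
d=save('wrist','w2.png');W=cloud(d)
m=(W[...,2]>46)&(W[...,2]<62)&(abs(W[...,0]-433)<60)&(abs(W[...,1]+162)<60)
g=W[m];print(len(g),g.mean(0),cv2.minAreaRect(g[:,:2].astype(np.float32)))
print(d['pose'])
o=eyes.outline_of('wrist','gauge_grip');print([(i['conf'],i['region'].sum()) for i in o])
np.savez('w2.npz',W=W,im=d['image'],pose=d['pose'],mtx=d['mtx'],dist=d['dist_coeffs'])
cv2.imwrite('pics/w2b.png',cv2.resize(d['image'][60:260,220:420],(600,600),interpolation=cv2.INTER_CUBIC))
E
```

```text
3.3333 [-20.53   7.79  -6.64  75.61   0.01 -27.14] [ 433.28 -162.16  199.34] [[-0.99 -0.12 -0.  ]
 [-0.12  0.99  0.  ]
 [ 0.    0.   -1.  ]] [ 0.54  0.51 -0.  ]
462 [ 432.86 -159.61   53.47] ((433.7113952636719, -159.60740661621094), (56.606014251708984, 11.257148742675781), 6.942938804626465)
[[  -0.12   -0.94   -0.32  351.67]
 [   0.99   -0.11   -0.04 -170.78]
 [   0.     -0.32    0.95  378.56]
 [   0.      0.      0.      1.  ]]
[(0.85, np.int64(3220))]
```

View pics/w2b.png

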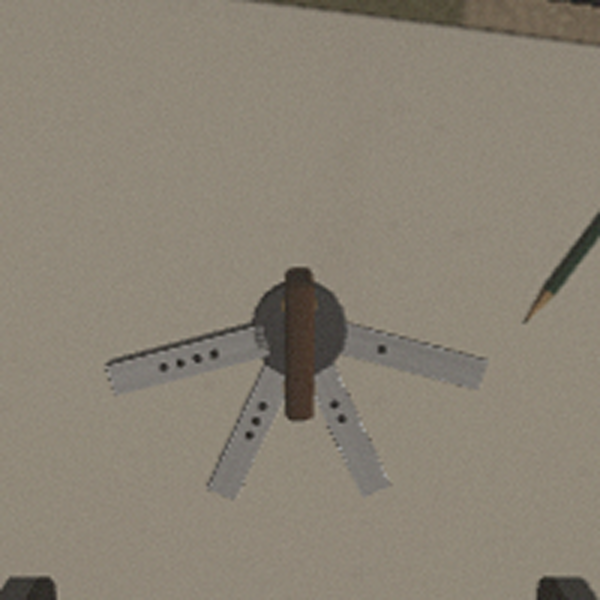

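View pics/w2.png

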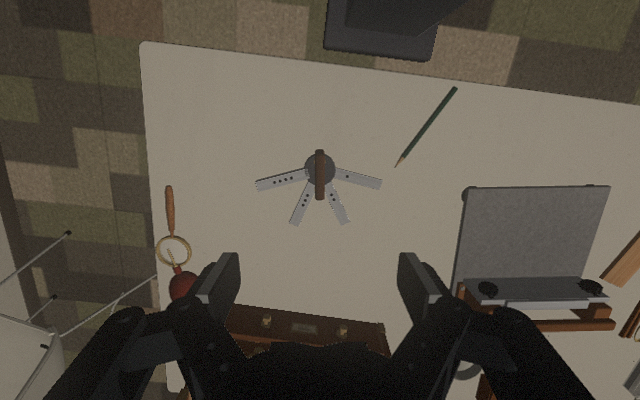

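Call:
{"fn": "arm_command", "kwargs": {"rows": [[1,0.0005,0.0015,-0.04,0,0,0.3],[1,0.0005,0.0015,-0.08,0,0,0.3],[1,0.0005,0.0015,-0.115,0,0,0.3],[1,0.0005,0.0015,-0.145,0,0,0.3],[0.6,0.0005,0.0015,-0.165,0,0,0.3],[0.5,0.0005,0.0015,-0.175,0,0,0.3],[0.5,0.0005,0.0015,-0.179,0,0,0.3],[0.5,0.0005,0.0015,-0.179,0,0,0.3]]}}

```text
clock: 4.1
position: [434.0, -159.4, 20.4]
orientation: [[-0.992, -0.124, -0.001], [-0.124, 0.992, 0.0], [0.001, 0.001, -1.0]]
wrist_force: [-0.1, -0.5, 0.5]
grip_width: 42.6
```

```bash
python3 - <<'E'
from h import *
np.set_printoptions(precision=2,suppress=True)
s=readout.sense();print(s['clock'],s['position'],s['orientation'],s['wrist_force'],s['grip_width'])
d=save('wrist','w3.png')
E
```

```text
4.1 [ 434.01 -159.38   20.4 ] [[-0.99 -0.12 -0.  ]
 [-0.12  0.99  0.  ]
 [ 0.    0.   -1.  ]] [-0.15 -0.5   0.52] 42.56382093389347
```

View pics/w3.png

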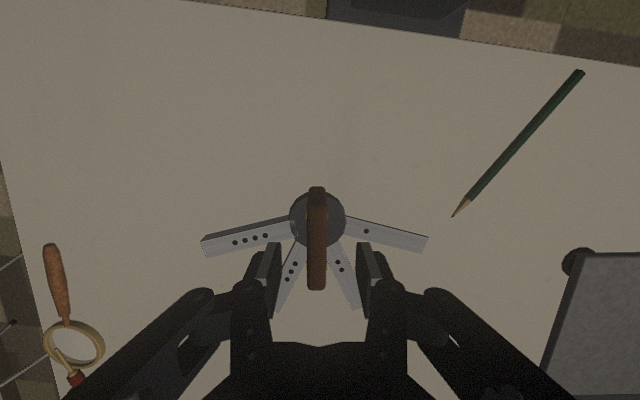

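Call:
{"fn": "arm_command", "kwargs": {"rows": [[0.3,0,0,0,0,0,0],[0.2,0,0,0,0,0,0],[0.1,0,0,0,0,0,0],[0,0,0,0,0,0,0],[0,0,0,0,0,0,0],[0,0,0,0,0,0,0],[0,0,0,0,0,0,0],[0,0,0,0,0,0,0]]}}

```text
clock: 4.82
position: [434.1, -160.7, 20.7]
orientation: [[-0.993, -0.122, 0.0], [-0.122, 0.993, -0.0], [-0.0, -0.0, -1.0]]
wrist_force: [-0.7, -0.2, -0.0]
grip_width: 0.1
```

```bash
python3 - <<'E'
from h import *
np.set_printoptions(precision=2,suppress=True)
s=readout.sense();print(s['clock'],s['position'],s['orientation'],s['wrist_force'],s['grip_width'])
d=save('wrist','w4.png')
E
```

```text
4.8167 [ 434.14 -160.73   20.73] [[-0.99 -0.12  0.  ]
 [-0.12  0.99 -0.  ]
 [-0.   -0.   -1.  ]] [-0.74 -0.23 -0.01] 0.06716925843874345
```

View pics/w4.png

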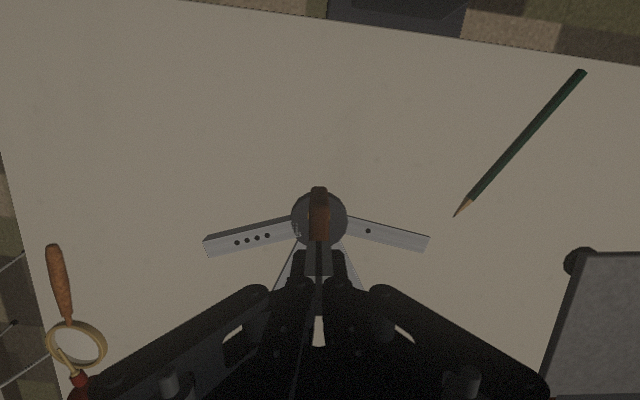

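```bash
python3 - <<'E'
from h import *
np.set_printoptions(precision=1,suppress=True)
s=readout.sense();p=s['position']
d=eyes.get_image('wrist');W=cloud(d)
print(s['clock'],s['grip_width'],d['pose'][:3,3]-p)
print('tcp px',proj(d,p),'grasp px',proj(d,p+[0,0,19]), proj(d,[[433.7,-159.6,54],[405,-163,54],[462.5,-156,54]]))
for r in range(170,330,6): print(r,W[r,316],W[r,320],W[r,324],d['image'][r,320])
for n in('side','scene'):
    e=eyes.get_image(n);u=proj(e,p+[0,0,30])[0].astype(int)
    c=e['image'][u[1]-50:u[1]+50,u[0]-65:u[0]+65];cv2.imwrite(f'pics/{n}4.png',cv2.resize(c,(780,600),interpolation=cv2.INTER_CUBIC))
    q=proj(e,p)[0]-u+[65,50];print(n,q*6)
E
```

```text
4.8667 -0.22430403023538592 [-81.7  -9.1 179.2]
tcp px [[316.9 227. ]] grasp px [[316.8 239.3]] [[318.5 250. ]
 [318.8 204.3]
 [318.6 290.9]]
170 [ 398.  -165.8   -0.1] [ 397.8 -162.9   -0.8] [ 397.3 -160.    -0. ] [107 120 126]
176 [ 402.4 -165.3    0.3] [ 402.  -162.4    0.5] [ 402.  -159.4   -0.7] [106 117 126]
182 [ 407.4 -164.7   -1.2] [ 406.8 -161.8   -0.2] [ 406.4 -158.8   -0.2] [108 121 128]
188 [ 405.9 -164.7   19.7] [ 405.4 -162.1   20.4] [ 405.2 -159.4   19.9] [39 46 51]
194 [ 405.7 -164.7   33.6] [ 405.1 -162.2   34.4] [ 405.3 -159.6   33. ] [30 37 38]
200 [ 405.6 -164.6   45.4] [ 405.1 -162.3   46.1] [ 405.3 -159.8   44.7] [30 33 40]
206 [ 406.6 -164.4   52.8] [ 406.5 -162.1   52.4] [ 405.7 -160.    53.7] [32 35 49]
212 [ 409.6 -164.    54.6] [ 409.5 -161.8   54.1] [ 409.2 -159.5   54.2] [34 45 58]
218 [ 413.  -163.6   55. ] [ 413.6 -161.2   52.9] [ 412.9 -159.    53.9] [35 46 61]
224 [ 417.2 -163.1   54. ] [ 416.9 -160.8   53.9] [ 416.7 -158.5   53.7] [38 47 62]
230 [ 420.9 -162.7   54.1] [ 420.3 -160.4   54.7] [ 420.5 -158.    53.7] [24 37 53]
236 [ 425.4 -162.1   52.6
[... 654 characters left out ...]
27.7 -161.5   95.4] [ 427.4 -159.8   95.7] [ 422.3 -158.8  102.5] [33 35 37]
290 [ 431.  -161.1   95.3] [ 431.7 -159.2   94.1] [ 423.  -158.7  105.5] [28 32 33]
296 [ 435.3 -160.6   93.9] [ 434.4 -158.9   94.8] [ 426.  -158.3  105.3] [33 34 37]
302 [ 437.9 -160.3   94.9] [ 438.1 -158.4   94.3] [ 430.  -157.8  104.1] [21 27 26]
308 [ 442.2 -159.8   93.8] [ 441.4 -158.    94.4] [ 432.4 -157.5  104.9] [25 27 32]
314 [ 444.3 -159.5   95.3] [ 444.3 -157.7   95.1] [ 435.6 -157.1  104.7] [28 27 30]
320 [ 534.3 -149.4    0.3] [ 534.4 -145.8   -0.2] [ 439.  -156.6  104.4] [101 115 120]
326 [nan nan nan] [ 541.8 -144.9   -0.9] [ 441.6 -156.3  105.1] [100 116 121]
side [398.1 365.8]
scene [396.6 362.4]
```

View pics/side4.png

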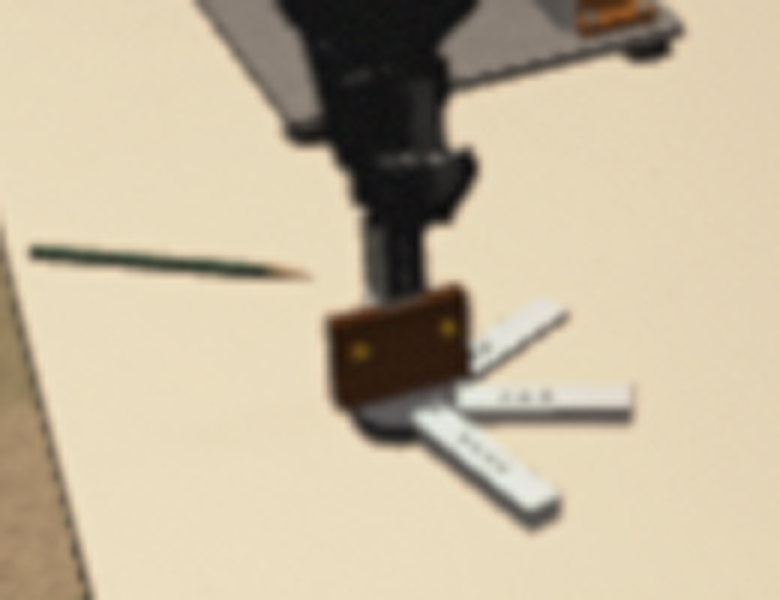

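Call:
{"fn": "arm_command", "kwargs": {"rows": [[0,0,0,0.04,0,0,0],[0,0,0,0.08,0,0,0],[0,0,0,0.08,0,0,0]]}}

```text
clock: 5.27
position: [437.1, -161.8, 106.9]
orientation: [[-0.993, -0.122, 0.007], [-0.122, 0.993, -0.003], [-0.007, -0.004, -1.0]]
wrist_force: [1.2, -0.7, 1.8]
grip_width: 0.2
```

```bash
python3 - <<'E'
from h import *
np.set_printoptions(precision=1,suppress=True)
s=readout.sense();p=s['position'];print(p,s['grip_width'])
d=save('wrist','w5.png');W=cloud(d)
print('tcp px',proj(d,p))
L=W-p
for r in range(200,330,5): print(r,L[r,312],L[r,317],L[r,322])
for n in('side','scene'):
    e=eyes.get_image(n);u=proj(e,p+[0,0,30])[0].astype(int)
    c=e['image'][u[1]-50:u[1]+50,u[0]-65:u[0]+65];c=cv2.resize(c,(780,600),interpolation=cv2.INTER_CUBIC)
    q=(proj(e,p)[0]-u+[65,50])*6;cv2.circle(c,tuple(int(i) for i in q),4,(0,0,255),-1)
    cv2.imwrite(f'pics/{n}5.png',c)
E
```

```text
[ 437.1 -161.8  106.9] 0.18347372068137174
tcp px [[316.9 227. ]]
200 [ 13.9  -4.3 -94.8] [ -1.3  -0.5 -53.6] [ -2.1   3.9 -52.8]
205 [ 20.8  -3.6 -98.4] [  3.4   0.1 -53.5] [  2.7   4.5 -53.1]
210 [ 26.3  -2.9 -97.9] [  8.    0.6 -53. ] [  7.2   5.1 -52.5]
215 [ 32.4  -2.2 -98.7] [ 12.4   1.2 -52.1] [ 12.6   5.8 -53.8]
220 [  41.6   -1.4 -106.4] [ 17.5   1.8 -52.5] [ 17.8   6.4 -54.6]
225 [  48.5   -0.6 -108. ] [ 22.7   2.4 -53.1] [ 21.9   6.9 -52.6]
230 [  54.1    0.1 -106.9] [  53.4    5.7 -106.9] [  53.1   11.4 -107.8]
235 [  61.     0.8 -108. ] [  60.3    6.6 -108.1] [  59.2   12.2 -107.3]
240 [  66.9    1.6 -107.2] [  66.3    7.3 -107.4] [  64.9   12.9 -106.2]
245 [-10.1  -3.5  45.4] [-11.2  -0.9  46.9] [-10.9   1.8  45.7]
250 [-10.3  -3.4  51. ] [-10.8  -0.8  51.4] [-11.5   1.7  52. ]
255 [-10.3  -3.3  56.1] [-10.5  -0.8  55.9] [-11.    1.7  56.2]
260 [-11.1  -3.2  62.1] [-10.9  -0.8  61.3] [-11.4   1.6  61.6]
265 [-10.3  -3.   65.2] [-11.   -0.7  65.8] [-10.9   1.7  65.1]
270 [-11.1  -3.   70.4] [-11.   -0.7  69.9] [-11.3   1.6  69.9]
275 [-10.9  -2.9  74. ] [-11.5  -0.7  74.5] [-11.    1.6  73.4]
280 [-11.7  -2.9  78.8] [-8.8 -0.4 74.4] [-8.8  1.9 73.9]
285 [-11.7  -2.8  82.2] [-6.1 -0.1 74.2] [-6.9  2.1 74.9]
290 [-11.5  -2.7  85.2] [-2.9  0.3 73.6] [-4.   2.4 74.7]
295 [-12.   -2.6  88.9] [-1.5  0.5 75.2] [-1.3  2.8 74.6]
300 [-8.9 -2.3 88. ] [ 2.9  1.  73.2] [ 1.8  3.2 74.1]
305 [-3.4 -1.8 84.3] [ 5.5  1.3 73.4] [ 3.7  3.4 75.3]
310 [-2.1 -1.6 85.8] [ 7.8  1.6 74. ] [ 6.3  3.8 75.5]
315 [ 2.2 -1.1 83.8] [10.5  1.9 74.3] [ 9.1  4.1 75.5]
320 [ 4.5 -0.9 84.2] [ 181.6   21.3 -107.8] [ 180.2   27.7 -107.1]
325 [ 6.2 -0.6 85.3] [ 188.6   22.2 -106.5] [ 188.3   28.7 -107.1]
```

View pics/side5.png

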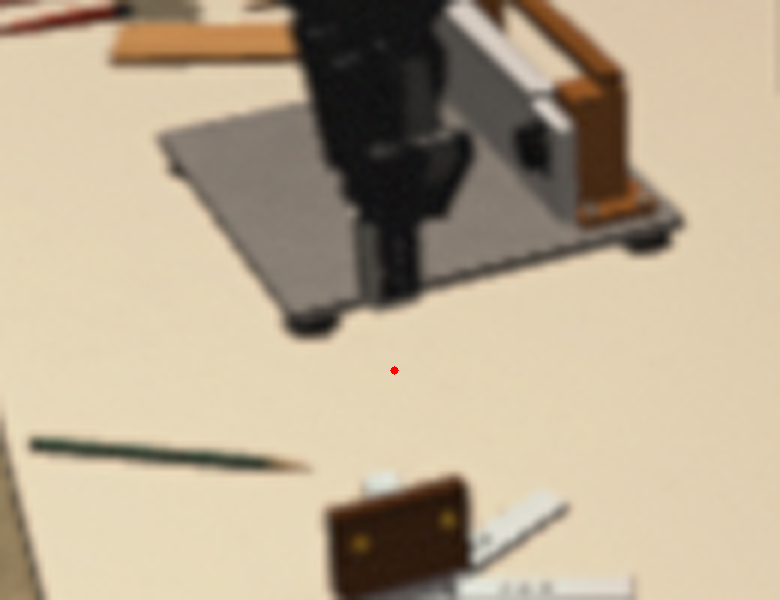

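View pics/scene5.png

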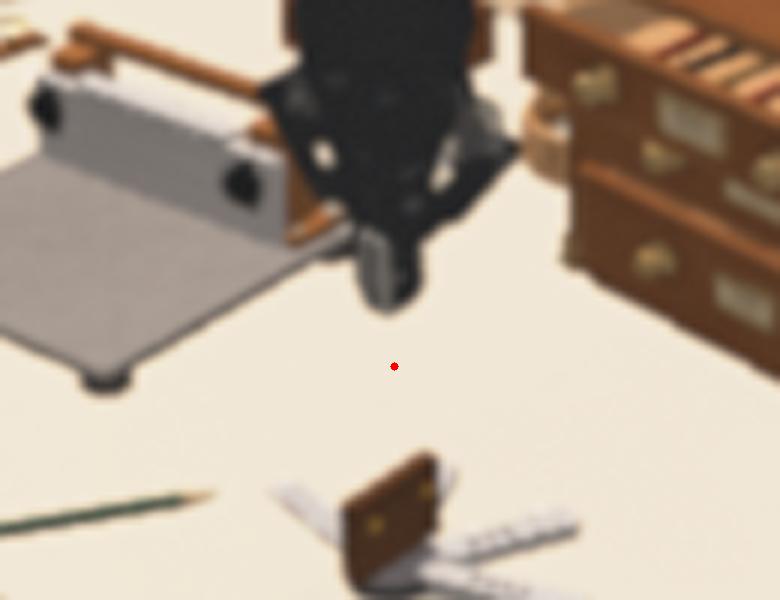

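View pics/w5.png

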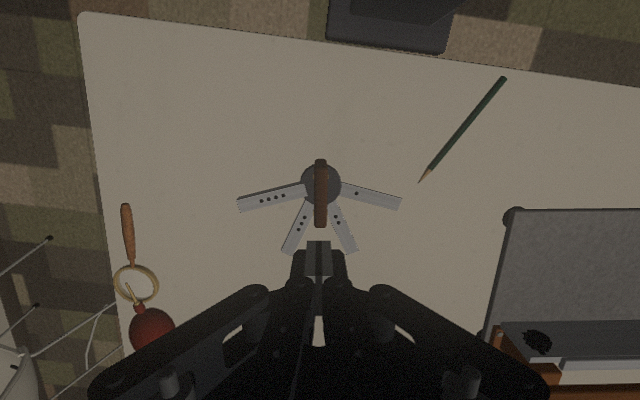

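```bash
python3 - <<'E'
from h import *
np.set_printoptions(precision=1,suppress=True)
d=save('wrist','w6.png')
s=readout.sense();p=s['position'];print(p,s['wrist_force'])
W=cloud(d)
L=W-p
for r in range(234,252,1): print(r,L[r,312],L[r,317],L[r,324],d['image'][r,317])
for k in (34,36,38,40,42): print(k,proj(d,p+[-10.7,-1.2,k]))
E
```

```text
[ 433.7 -160.5  100. ] [-0.4 -0.4 -0.1]
234 [  56.1    0.5 -100.6] [  55.4    6.1 -100.4] [ 54.   13.8 -99.5] [112 127 133]
235 [ 56.8   0.6 -99.5] [  56.7    6.2 -100.7] [ 55.2  13.9 -99.6] [110 125 130]
236 [  58.5    0.8 -100.3] [  57.9    6.4 -100.7] [ 56.3  14.1 -99.2] [112 123 133]
237 [ 59.3   0.9 -99.6] [ 58.8   6.5 -99.8] [  58.3   14.4 -100.9] [109 123 131]
238 [  60.8    1.1 -100.1] [  60.2    6.7 -100.2] [ 59.1  14.4 -99.9] [109 122 128]
239 [  62.6    1.3 -101.2] [  61.4    6.8 -100.1] [  60.6   14.6 -100.4] [114 125 134]
240 [ 62.9   1.3 -99.3] [ 62.5   6.9 -99.8] [  61.6   14.8 -100. ] [ 90  98 108]
241 [-9.  -3.9 41.1] [-10.1  -1.2  42.6] [-10.3   2.7  42.1] [31 38 35]
242 [-9.6 -3.9 43.6] [-10.1  -1.2  43.8] [-9.7  2.7 42.3] [38 39 39]
243 [-9.6 -3.9 44.7] [-9.5 -1.2 43.9] [-10.5   2.6  44.9] [35 38 42]
244 [-9.7 -3.9 46. ] [-10.2  -1.2  46.3] [-10.3   2.6  45.6] [23 26 29]
245 [-9.  -3.8 45.8] [-9.5 -1.1 46.2] [-10.    2.6  46.3] [28 30 38]
246 [-9.4 -3.8 47.7] [-9.8 -1.2 47.9] [-10.    2.6  47.3] [32 33 38]
247 [-9.4 -3.8 48.8] [-10.3  -1.2  49.9] [-10.5   2.5  49.3] [25 31 32]
248 [-9.  -3.7 49.2] [-10.1  -1.2  50.6] [-10.    2.5  49.6] [31 33 37]
249 [-10.1  -3.8  52.2] [-9.9 -1.2 51.2] [-10.1   2.5  50.8] [32 34 36]
250 [-8.9 -3.7 51.2] [-10.3  -1.2  53.1] [-10.5   2.4  52.5] [30 34 38]
251 [-9.9 -3.7 53.8] [-10.1  -1.2  53.7] [-9.5  2.6 51.8] [25 31 32]
34 [[317.2 233.1]]
36 [[317.2 234.6]]
38 [[317.2 236.2]]
40 [[317.2 237.8]]
42 [[317.2 239.5]]
```

```bash
python3 - <<'E'
from h import *
np.set_printoptions(precision=1,suppress=True)
s=readout.sense();p=s['position']
ims=[]
for n in('side','scene'):
    e=eyes.get_image(n);u=proj(e,p+[0,0,30])[0].astype(int)
    c=e['image'][u[1]-25:u[1]+25,u[0]-20:u[0]+20];c=cv2.resize(c,(480,600),interpolation=cv2.INTER_NEAREST)
    for k in range(30,61,5):
        q=(proj(e,p+[0,0,k])[0]-u+[20.5,25.5])*12;cv2.circle(c,tuple(int(i) for i in q),3,(0,0,255),-1)
    ims.append(c[:,:400])
cv2.imwrite(f'pics/tip.png',np.hstack(ims))
E
```

```text
(no output)
```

View pics/tip.png

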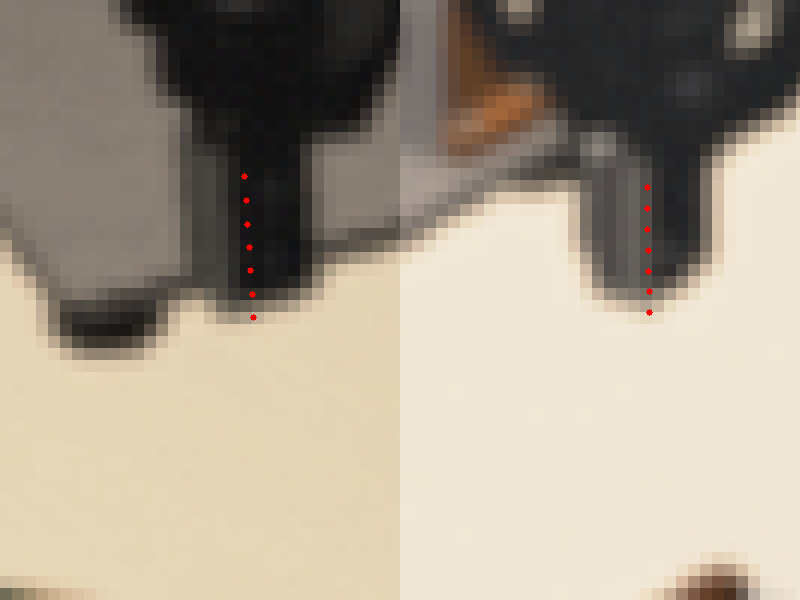

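Call:
{"fn": "arm_command", "kwargs": {"rows": [[0.6,0,0,0,0,0,0],[0.6,0,0,0,0,0,0],[0.5,0,0,-0.035,0,0,0],[0.5,0,0,-0.065,0,0,0],[0.5,0,0,-0.09,0,0,0],[0.5,0,0,-0.105,0,0,0],[0.5,0,0,-0.113,0,0,0],[0.5,0,0,-0.117,0,0,0],[0.5,0,0,-0.117,0,0,0]]}}

```text
clock: 6.32
position: [434.0, -160.6, -16.6]
orientation: [[-0.993, -0.122, -0.001], [-0.122, 0.993, 0.0], [0.001, 0.0, -1.0]]
wrist_force: [-0.1, 0.2, -0.3]
grip_width: 42.6
```

```bash
python3 - <<'E'
from h import *
np.set_printoptions(precision=2,suppress=True)
s=readout.sense();print(s['clock'],s['position'],s['orientation'],s['wrist_force'],s['grip_width'])
d=save('wrist','w7.png')
n='side';p=s['position']
e=eyes.get_image(n);u=proj(e,p+[0,0,60])[0].astype(int)
c=e['image'][u[1]-50:u[1]+50,u[0]-65:u[0]+65];c=cv2.resize(c,(400,300),interpolation=cv2.INTER_CUBIC)
cv2.imwrite('pics/w7b.png',np.hstack([cv2.resize(d['image'],(400,300)),c]))
E
```

```text
6.3167 [ 433.95 -160.62  -16.56] [[-0.99 -0.12 -0.  ]
 [-0.12  0.99  0.  ]
 [ 0.    0.   -1.  ]] [-0.08  0.22 -0.3 ] 42.62188295228511
```

View pics/w7b.png

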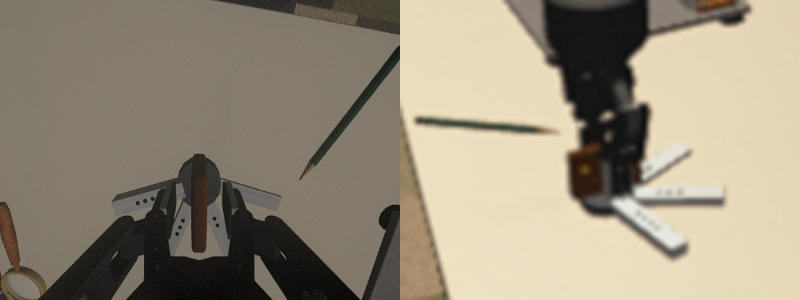

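Call:
{"fn": "arm_command", "kwargs": {"rows": [[0.3,0,0,0,0,0,0],[0.2,0,0,0,0,0,0],[0.15,0,0,0,0,0,0],[0.1,0,0,0,0,0,0],[0,0,0,0,0,0,0],[0,0,0,0,0,0,0],[0,0,0,0,0,0,0]]}}

```text
clock: 7.0
position: [434.6, -160.9, -15.6]
orientation: [[-0.993, -0.122, 0.001], [-0.122, 0.993, -0.0], [-0.001, -0.001, -1.0]]
wrist_force: [-0.7, 0.2, 7.7]
grip_width: 11.5
```

```bash
python3 - <<'E'
from h import *
np.set_printoptions(precision=2,suppress=True)
s=readout.sense();print(s['clock'],s['position'],s['orientation'],s['wrist_force'],s['grip_width'])
d=save('wrist','w8.png')
n='side';p=s['position']
e=eyes.get_image(n);u=proj(e,p+[0,0,60])[0].astype(int)
c=e['image'][u[1]-50:u[1]+50,u[0]-65:u[0]+65];c=cv2.resize(c,(400,300),interpolation=cv2.INTER_CUBIC)
cv2.imwrite('pics/w8b.png',np.hstack([cv2.resize(d['image'],(400,300)),c]))
E
```

```text
7.0 [ 434.61 -160.86  -15.61] [[-0.99 -0.12  0.  ]
 [-0.12  0.99 -0.  ]
 [-0.   -0.   -1.  ]] [-0.69  0.17  7.66] 11.47344057818697
```

View pics/w8b.png

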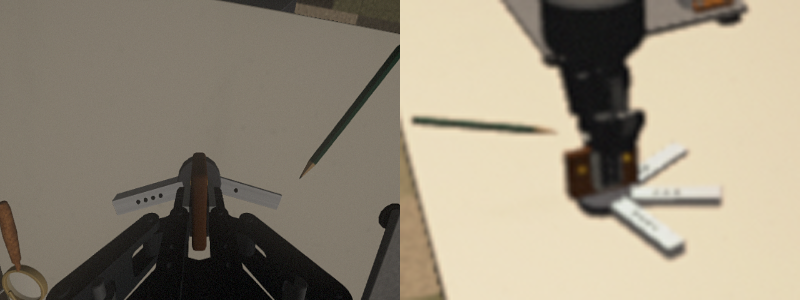

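Call:
{"fn": "arm_command", "kwargs": {"rows": [[0,0,0,0.03,0,0,0],[0,0,0,0.06,0,0,0],[0,0.012,0.307,0.06,0,0,-74.5],[0,0.012,0.307,0.06,0,0,-74.5],[0,0.012,0.307,0.06,0,0,-74.5],[0,0.012,0.307,0.06,0,0,-74.5],[0,0.012,0.307,0.06,0,0,-74.5],[0,0.012,0.307,0.06,0,0,-74.5],[0,0.012,0.307,0.06,0,0,-74.5],[0,0.012,0.307,0.06,0,0,-74.5],[0,0.012,0.307,0.06,0,0,-74.5],[0,0.012,0.307,0.06,0,0,-74.5]]}}

```text
clock: 8.1
position: [446.3, 150.4, 44.0]
orientation: [[-0.56, 0.828, 0.001], [0.828, 0.56, 0.001], [0.001, 0.001, -1.0]]
wrist_force: [-0.5, -1.7, -1.0]
grip_width: 11.1
```

Call:
{"fn": "arm_command", "kwargs": {"rows": [[0,0,0,0,0,0,-7],[0,0,0,0,0,0,-7],[0,0,0,0,0,0,-7]]}}

```text
clock: 8.35
position: [446.1, 146.3, 43.8]
orientation: [[-0.461, 0.888, 0.0], [0.888, 0.461, -0.0], [-0.0, 0.0, -1.0]]
wrist_force: [0.4, -0.2, -1.2]
grip_width: 11.2
```

```bash
cat > look.py <<'E'
import sys
from h import *
np.set_printoptions(precision=2,suppress=True)
def look(tag):
    s=readout.sense();p=s['position'];R=s['orientation']
    print(s['clock'],p,'yaw',np.degrees(np.arctan2(-R[1,0],-R[0,0])),'tilt',np.degrees(R[:2,2]),'F',s['wrist_force'],'T',s['ft_torque'],s['grip_width'])
    d=save('wrist',f'{tag}_w.png');W=cloud(d)
    e=eyes.get_image('side')
    u=proj(e,[540,155,30])[0].astype(int)
    c=e['image'][u[1]-50:u[1]+50,u[0]-65:u[0]+65];cv2.imwrite(f'pics/{tag}_s.png',cv2.resize(c,(780,600),interpolation=cv2.INTER_CUBIC))
    np.savez(f'{tag}.npz',W=W,im=d['image'],pose=d['pose'],mtx=d['mtx'],dist_coeffs=d['dist_coeffs'])
    return s,d,W,e
if __name__=='__main__': look(sys.argv[1])
E
python3 look.py a1
```

```text
8.35 [446.09 146.32  43.8 ] yaw -62.577092707956005 tilt [ 0. -0.] F [ 0.42 -0.16 -1.2 ] T [ 0.    0.01 -0.04] 11.162256441146509
```

View pics/a1_w.png

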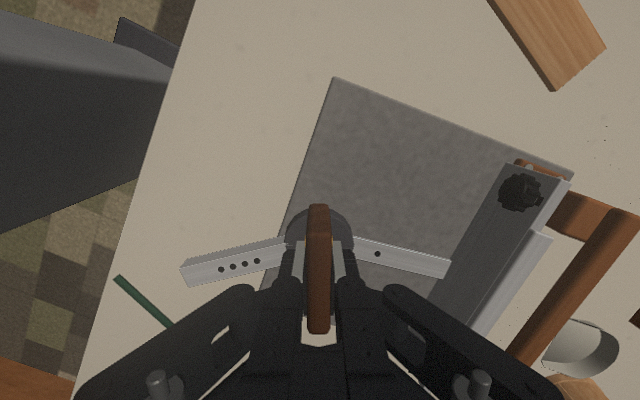

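View pics/a1_s.png

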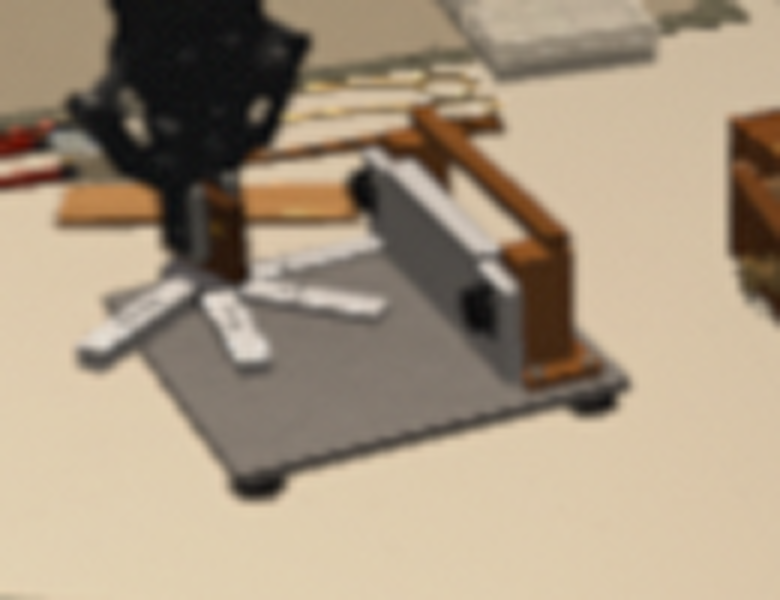

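Call:
{"fn": "arm_command", "kwargs": {"rows": [[0,0,0,-0.02,0,0,-5],[0,0,0,-0.034,0,0,-5],[0,0,0,-0.037,0,0,-5],[0,0,0,-0.037,0,0,-5],[0,0,0,-0.037,0,0,-5]]}}

```text
clock: 8.87
position: [446.4, 146.2, 7.2]
orientation: [[-0.379, 0.925, 0.0], [0.925, 0.379, 0.0], [-0.0, 0.0, -1.0]]
wrist_force: [0.7, 0.9, -0.8]
grip_width: 11.0
```

```bash
python3 look.py a2; python3 - <<'E'
from h import *
np.set_printoptions(precision=1,suppress=True)
z=np.load('a2.npz');W=z['W']
# local frame
th=np.radians(7.5);O=np.array([560.6,162.]);R=np.array([[np.cos(th),-np.sin(th)],[np.sin(th),np.cos(th)]])
L=(W[...,:2]-O)@R
np.save('L.npy',L)
for c in range(360,500,6): 
    for r in (260,265): print(c,r,L[r,c],W[r,c,2],end=' | ')
    print()
E
```

```text
8.8667 [446.35 146.19   7.23] yaw -67.7275788470677 tilt [0.01 0.  ] F [ 0.72  0.9  -0.77] T [-0.02 -0.01  0.02] 11.023669492750866
360 260 [-81.9 -10.8] 19.07042032108984 | 360 265 [-80.2 -15.4] 17.562590133916245 | 
366 260 [-80.2  -6.2] 25.63367926516611 | 366 265 [-76.4 -13.9] 18.32646042099273 | 
372 260 [-76.5  -4.9] 26.16484842055499 | 372 265 [-72.1 -13.3] 17.597565453155852 | 
378 260 [-72.6  -4. ] 26.002657078488767 | 378 265 [-68.7 -11.2] 19.373088318855253 | 
384 260 [-68.5  -3.3] 25.4122176082048 | 384 265 [-67.5  -6.6] 25.978119193682346 | 
390 260 [-64.6  -2.3] 25.381984970278523 | 390 265 [-63.3  -6. ] 25.22102597265186 | 
396 260 [-60.9  -1.1] 25.71793256700596 | 396 265 [-59.5  -4.8] 25.513963620974835 | 
402 260 [-57.3   0.1] 26.191901908160958 | 402 265 [-56.1  -3.3] 26.4456602312589 | 
408 260 [-53.6   1.3] 26.56802633748464 | 408 265 [-52.2  -2.3] 26.529223078919642 | 
414 260 [-49.5   2.1] 26.104858802621123 | 414 265 [-47.5  -2. ] 25.08261241709107 | 
420 260 [-45.4   2.9] 25.660589811271933 | 420 265 [-44.2  -0.5] 26.114795220308167 | 
426 260 [-41.7   4.1] 2
[... 371 characters left out ...]
5 [-18.6   0.5] 17.367672364766122 | 
456 260 [-16.5   5.5] 17.796670161971008 | 456 265 [-15.3   2.1] 18.452706222072777 | 
462 260 [-12.4   6.6] 17.84223014964286 | 462 265 [-11.1   3.1] 18.282874799403857 | 
468 260 [-8.   7.5] 17.367680581934025 | 468 265 [-6.8  4.1] 18.079377088723334 | 
474 260 [-5.1  9.2] 18.988659880721656 | 474 265 [-3.1  5.3] 18.57907231727924 | 
480 260 [-0.9 10.2] 18.8424697572203 | 480 265 [0.8 6.5] 18.851118824378574 | 
486 260 [ 3.4 11.1] 18.510077687500655 | 486 265 [ 0.  10.1] 24.684093992511407 | 
492 260 [-0.7 16.1] 28.17392586004479 | 492 265 [-0.1 13.2] 29.457089694994153 | 
498 260 [-1.  18.9] 32.82679190813198 | 498 265 [ 0.6 15.7] 32.999755133314096 |
```

View pics/a2_w.png

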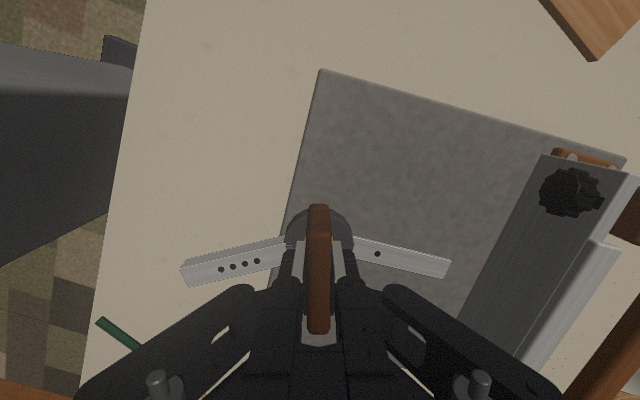

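View pics/a2_s.png

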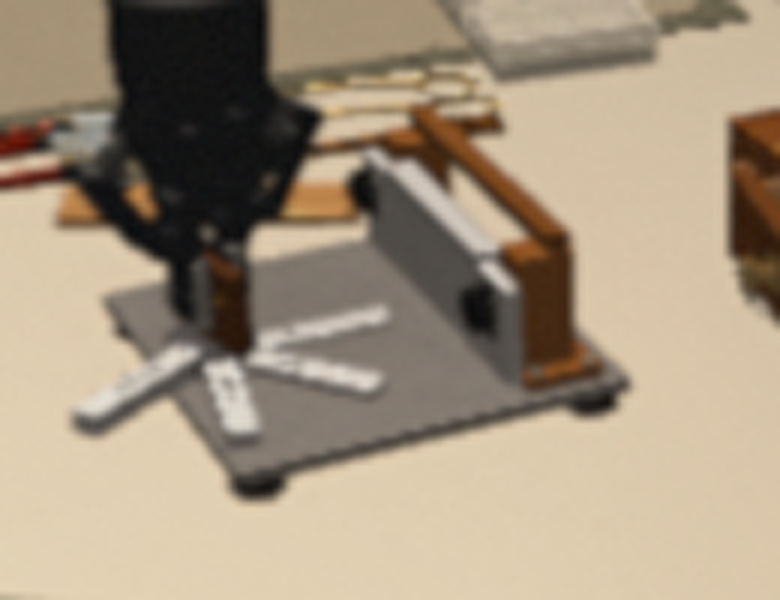

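Call:
{"fn": "arm_command", "kwargs": {"rows": [[0,0,0,-0.003,0,0,0],[0,0,0,-0.0045,0,0,0],[0,0,0,-0.005,0,0,0],[0,0,0,-0.005,0,0,0]]}}

```text
clock: 9.3
position: [446.3, 146.4, 1.8]
orientation: [[-0.378, 0.926, 0.0], [0.926, 0.378, 0.0], [-0.0, 0.0, -1.0]]
wrist_force: [-0.3, 0.4, 1.0]
grip_width: 11.3
```

Call:
{"fn": "arm_command", "kwargs": {"rows": [[0,0,0,0,0,0,0]]}}

```text
clock: 9.38
position: [446.3, 146.4, 1.8]
orientation: [[-0.378, 0.926, 0.0], [0.926, 0.378, 0.0], [-0.0, 0.0, -1.0]]
wrist_force: [0.3, 0.9, -0.4]
grip_width: 11.2
```

Call:
{"fn": "arm_command", "kwargs": {"rows": [[0,0,0,0,0,0,0]]}}

```text
clock: 9.47
position: [446.3, 146.4, 1.8]
orientation: [[-0.378, 0.926, 0.0], [0.926, 0.378, 0.0], [-0.0, 0.0, -1.0]]
wrist_force: [0.4, 0.6, -0.4]
grip_width: 11.3
```

Call:
{"fn": "arm_command", "kwargs": {"rows": [[0,0,0,-0.0005,0,0,0],[0,0,0,-0.0005,0,0,0]]}}

```text
clock: 9.63
position: [446.2, 146.4, 1.2]
orientation: [[-0.378, 0.926, 0.0], [0.926, 0.378, 0.0], [0.0, 0.0, -1.0]]
wrist_force: [-0.7, 0.9, 1.9]
grip_width: 11.1
```

Call:
{"fn": "arm_command", "kwargs": {"rows": [[0,0.005,0.0007,0.0002,0,0,0],[0,0.012,0.0016,0.0002,0,0,0],[0,0.018,0.0024,0.0002,0,0,0],[0,0.022,0.0029,0.0002,0,0,0]]}}

```text
clock: 9.97
position: [469.2, 149.4, 1.4]
orientation: [[-0.378, 0.926, 0.0], [0.926, 0.378, 0.0], [-0.0, 0.0, -1.0]]
wrist_force: [-2.2, -0.1, 2.7]
grip_width: 11.5
```

Call:
{"fn": "arm_command", "kwargs": {"rows": [[0,0.004,0.0005,0,0,0,0],[0,0.009,0.0012,0,0,0,0],[0,0.014,0.0018,0,0,0,0],[0,0.019,0.0025,0,0,0,0],[0,0.0225,0.003,0,0,0,0],[0,0.0225,0.003,0,0,0,0]]}}

```text
clock: 10.47
position: [491.5, 152.3, 1.4]
orientation: [[-0.378, 0.926, 0.0], [0.926, 0.378, 0.0], [-0.0, 0.0, -1.0]]
wrist_force: [0.2, 0.3, 1.8]
grip_width: 10.8
```

```bash
python3 look.py a3
```

```text
10.4667 [491.49 152.33   1.4 ] yaw -67.8201218070591 tilt [0.03 0.01] F [0.25 0.27 1.8 ] T [ 0.02 -0.19 -0.04] 10.814497408959326
```

View pics/a3_w.png

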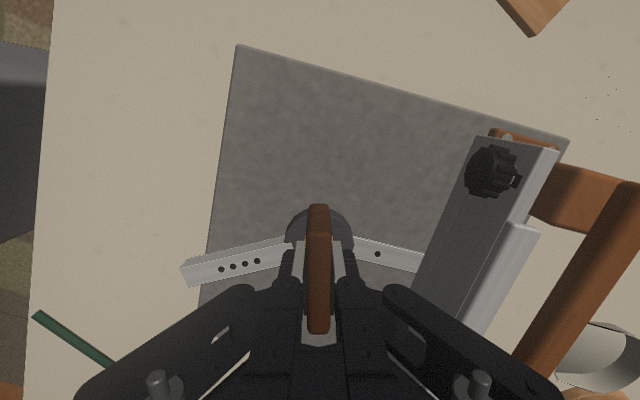

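View pics/a3_s.png

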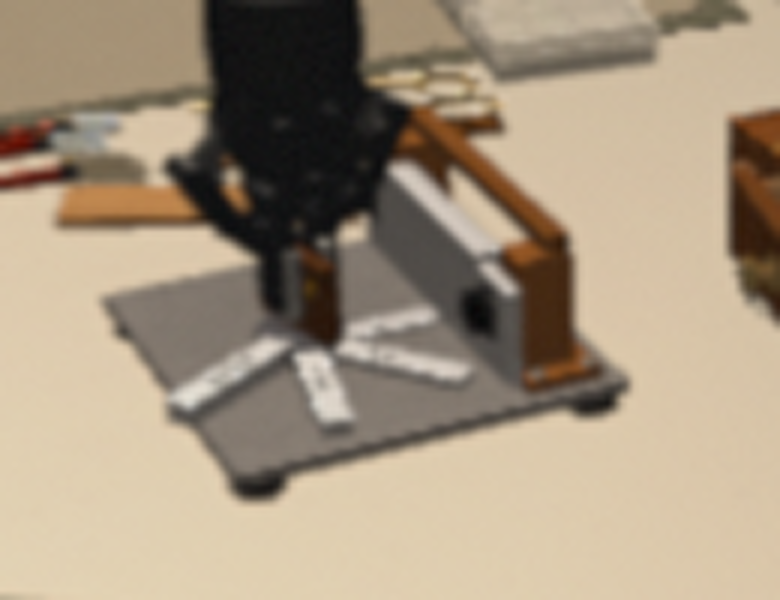

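Call:
{"fn": "arm_command", "kwargs": {"rows": [[0,-0.007,-0.0009,0.0003,0,0,0],[0,-0.019,-0.0025,0.0003,0,0,0],[0,-0.032,-0.0042,0.0005,0,0,0],[0,-0.0446,-0.0059,0.003,0,0,0],[0,-0.0446,-0.0059,0.005,0,0,7],[0,-0.0446,-0.0059,0.005,0,0,14],[0,-0.0446,-0.0059,0.005,0,0,21],[0,-0.0446,-0.0059,0.005,0,0,28],[0,-0.0446,-0.0059,0.005,0,0,35],[0,-0.0446,-0.0059,0.005,0,0,42],[0,-0.0446,-0.0059,0.005,0,0,49],[0,-0.0446,-0.0059,0.005,0,0,50.3]]}}

```text
clock: 11.57
position: [445.1, 146.1, 6.3]
orientation: [[-0.956, 0.295, -0.001], [0.295, 0.956, -0.0], [0.001, -0.0, -1.0]]
wrist_force: [0.3, -0.2, -0.8]
grip_width: 11.0
```

Call:
{"fn": "arm_command", "kwargs": {"rows": [[0,0,0,-0.0025,0,0,0],[0,0,0,-0.0045,0,0,0],[0,0,0,-0.0048,0,0,0],[0,0,0,-0.0048,0,0,0]]}}

```text
clock: 11.9
position: [445.8, 146.2, 1.4]
orientation: [[-0.953, 0.303, -0.0], [0.303, 0.953, -0.0], [0.0, -0.0, -1.0]]
wrist_force: [-1.5, -1.0, 2.7]
grip_width: 11.1
```

```bash
python3 look.py b1
```

```text
11.9 [445.76 146.21   1.44] yaw -17.628423230553782 tilt [-0.02 -0.01] F [-1.46 -1.    2.68] T [-0.12  0.1  -0.11] 11.067483024808116
```

View pics/b1_w.png

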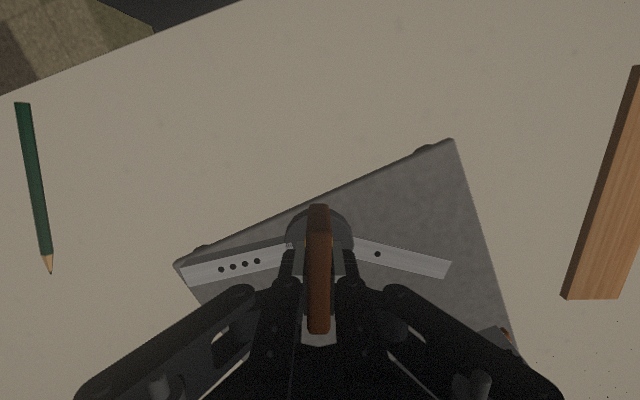

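View pics/b1_s.png

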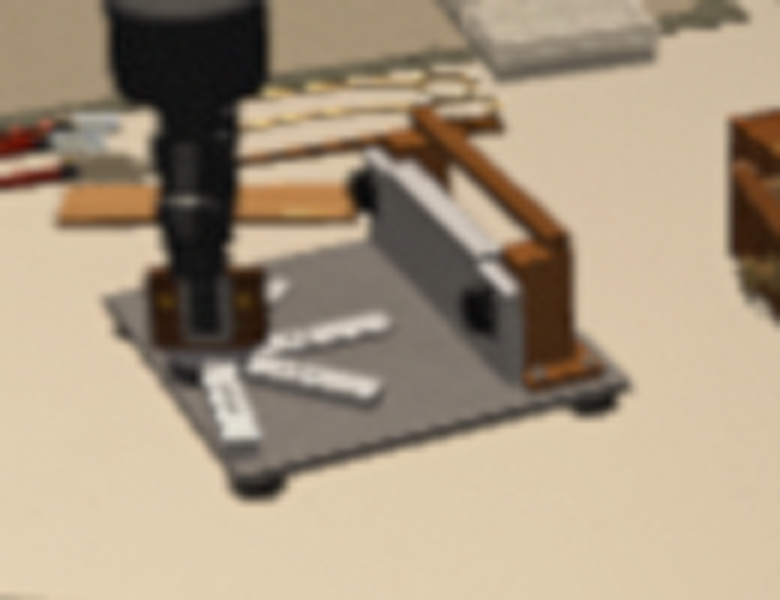

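Call:
{"fn": "arm_command", "kwargs": {"rows": [[0,0.006,0.0008,0.0003,0,0,0],[0,0.013,0.0017,0.0003,0,0,0],[0,0.019,0.0025,0.0003,0,0,0],[0,0.021,0.0028,0.0003,0,0,0]]}}

```text
clock: 12.33
position: [468.5, 149.4, 2.0]
orientation: [[-0.954, 0.301, 0.001], [0.301, 0.954, 0.0], [-0.001, 0.0, -1.0]]
wrist_force: [-0.5, 0.4, 1.0]
grip_width: 11.2
```

Call:
{"fn": "arm_command", "kwargs": {"rows": [[0,0.0015,0.0002,0,0,0,0],[0,0.003,0.0004,0,0,0,0]]}}

```text
clock: 12.5
position: [470.1, 149.5, 1.8]
orientation: [[-0.954, 0.301, -0.0], [0.301, 0.954, -0.0], [0.0, -0.0, -1.0]]
wrist_force: [-0.9, -0.8, 0.6]
grip_width: 11.0
```

Call:
{"fn": "arm_command", "kwargs": {"rows": [[0,0.0015,0.0002,0,0,0,0],[0,0.003,0.0004,0,0,0,0]]}}

```text
clock: 12.67
position: [472.4, 149.8, 1.7]
orientation: [[-0.954, 0.301, -0.001], [0.301, 0.954, -0.0], [0.001, -0.001, -1.0]]
wrist_force: [-7.4, -1.2, 2.2]
grip_width: 11.0
```

Call:
{"fn": "arm_command", "kwargs": {"rows": [[0,0.001,0.0001,0,0,0,0],[0,0.002,0.0003,0,0,0,0]]}}

```text
clock: 12.83
position: [473.3, 149.9, 1.4]
orientation: [[-0.954, 0.301, -0.003], [0.301, 0.954, -0.001], [0.003, -0.001, -1.0]]
wrist_force: [-11.9, -1.6, 3.6]
grip_width: 11.3
```

```bash
python3 look.py b2; python3 - <<'E'
from h import *
np.set_printoptions(precision=2,suppress=True)
z=np.load('w1.npz');W=z['W']
th=np.radians(7.5);O=np.array([560.6,162.]);R=np.array([[np.cos(th),-np.sin(th)],[np.sin(th),np.cos(th)]])
for f in ('w1','a1','a2','a3','b2'):
    W=np.load(f+'.npz')['W'];L=(W[...,:2]-O)@R
    m=(abs(L[...,1])<85)&(L[...,0]>1.5)&(L[...,0]<6.5)&(W[...,2]>68)&(W[...,2]<92)
    b=(abs(L[...,1])<90)&(L[...,0]>-130)&(L[...,0]<-20)&(W[...,2]>14)&(W[...,2]<22)
    print(f,m.sum(),np.percentile(W[m][:,2],[10,30,50,70,90]) if m.sum() else '', np.median(W[b][:,2]))
E
```

```text
12.8333 [473.29 149.88   1.41] yaw -17.49994197611603 tilt [-0.18 -0.03] F [-11.93  -1.55   3.55] T [-0.38  2.26 -0.01] 11.2620744678922
w1 355 [72.47 73.85 77.26 77.86 78.46] 18.101073625870185
a1 1205 [72.36 73.64 77.4  77.81 78.29] 18.043484365108796
a2 1949 [72.42 73.45 77.35 77.8  78.27] 18.03652183447359
a3 1992 [71.54 72.32 76.41 76.95 77.46] 17.251252387571796
b2 78 [68.64 70.43 71.04 71.59 71.86] 16.882295779553488
```

View pics/b2_s.png

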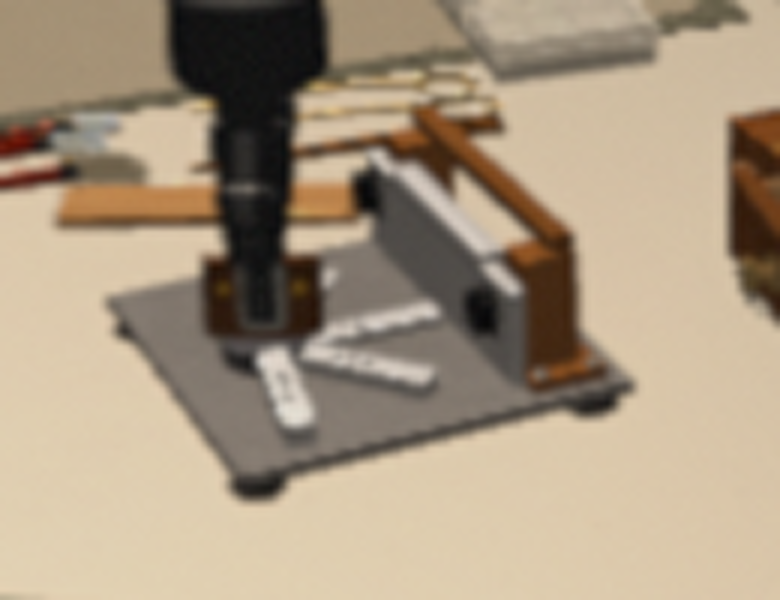

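View pics/b2_w.png

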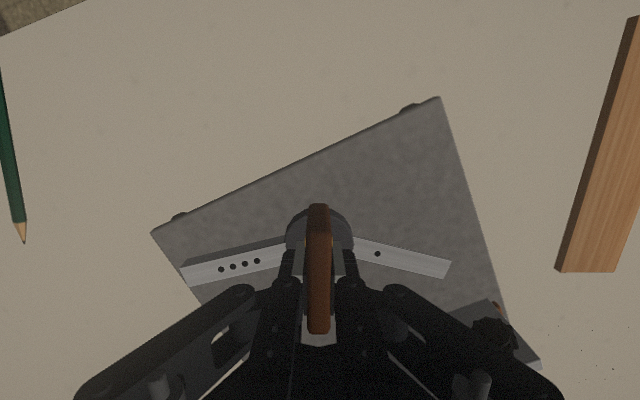

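Call:
{"fn": "arm_command", "kwargs": {"rows": [[0,-0.004,-0.0005,0.0003,0,0,0],[0,-0.014,-0.0018,0.0003,0,0,0],[0,-0.028,-0.0037,0.001,0,0,0],[0,-0.028,-0.0037,0.005,0,0,0],[0,-0.028,-0.0037,0.005,0,0,-7],[0,-0.028,-0.0037,0.005,0,0,-14],[0,-0.028,-0.0037,0.005,0,0,-21],[0,-0.028,-0.0037,0.005,0,0,-28],[0,-0.028,-0.0037,0.005,0,0,-35],[0,-0.028,-0.0037,0.005,0,0,-42],[0,-0.028,-0.0037,0.005,0,0,-49],[0,-0.028,-0.0037,0.005,0,0,-50.2]]}}

```text
clock: 13.93
position: [447.7, 146.7, 7.2]
orientation: [[-0.374, 0.928, 0.001], [0.928, 0.374, 0.0], [-0.0, 0.001, -1.0]]
wrist_force: [-0.7, 0.3, -1.4]
grip_width: 11.3
```

Call:
{"fn": "arm_command", "kwargs": {"rows": [[0,0,0,-0.0015,0,0,0],[0,0,0,-0.003,0,0,0],[0,0,0,-0.004,0,0,0],[0,0,0,-0.004,0,0,0]]}}

```text
clock: 14.27
position: [446.9, 146.5, 2.7]
orientation: [[-0.381, 0.925, -0.0], [0.925, 0.381, -0.0], [-0.0, -0.0, -1.0]]
wrist_force: [-0.1, -0.6, -1.5]
grip_width: 11.2
```

```bash
python3 look.py c1
```

```text
14.2667 [446.94 146.46   2.66] yaw -67.59331886773255 tilt [-0.02 -0.01] F [-0.13 -0.56 -1.53] T [0.01 0.04 0.  ] 11.182177739924331
```

View pics/c1_w.png

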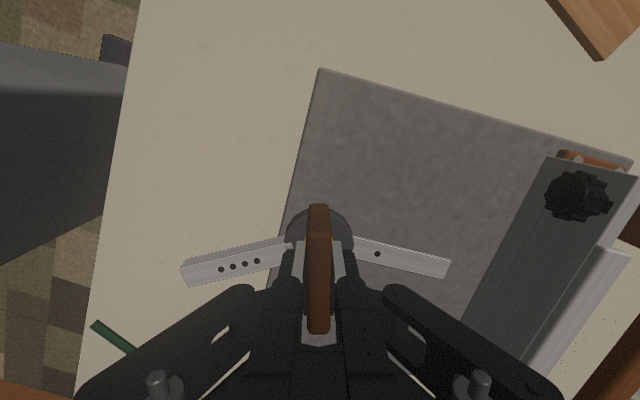

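Call:
{"fn": "arm_command", "kwargs": {"rows": [[0,0,0,-0.0009,0,0,0],[0,0.006,0.0008,-0.0009,0,0,0],[0,0.013,0.0017,-0.0009,0,0,0],[0,0.018,0.0024,-0.0009,0,0,0],[0,0.021,0.0028,-0.0009,0,0,0]]}}

```text
clock: 14.78
position: [469.2, 149.5, 2.1]
orientation: [[-0.379, 0.925, 0.001], [0.925, 0.379, 0.0], [-0.0, 0.001, -1.0]]
wrist_force: [-0.7, -0.2, -0.1]
grip_width: 11.2
```

Call:
{"fn": "arm_command", "kwargs": {"rows": [[0,0.003,0.0004,0,0,0,0],[0,0.007,0.0009,0,0,0,0]]}}

```text
clock: 14.95
position: [475.2, 150.2, 1.9]
orientation: [[-0.379, 0.925, -0.0], [0.925, 0.379, -0.0], [0.0, -0.0, -1.0]]
wrist_force: [-0.9, -0.6, 0.7]
grip_width: 11.4
```

Call:
{"fn": "arm_command", "kwargs": {"rows": [[0,0.004,0.0005,0,0,0,0],[0,0.009,0.0012,0,0,0,0],[0,0.014,0.0018,0,0,0,0],[0,0.018,0.0024,0,0,0,0],[0,0.018,0.0024,0,0,0,0],[0,0.018,0.0024,0,0,0,0]]}}

```text
clock: 15.45
position: [493.4, 152.7, 2.0]
orientation: [[-0.379, 0.925, 0.0], [0.925, 0.379, 0.0], [-0.0, 0.0, -1.0]]
wrist_force: [1.1, 0.4, 0.1]
grip_width: 11.0
```

```bash
python3 look.py c2
```

```text
15.45 [493.44 152.69   2.  ] yaw -67.71226598248832 tilt [0.02 0.  ] F [1.11 0.38 0.13] T [ 0.04 -0.26 -0.01] 11.006782636812808
```

View pics/c2_w.png

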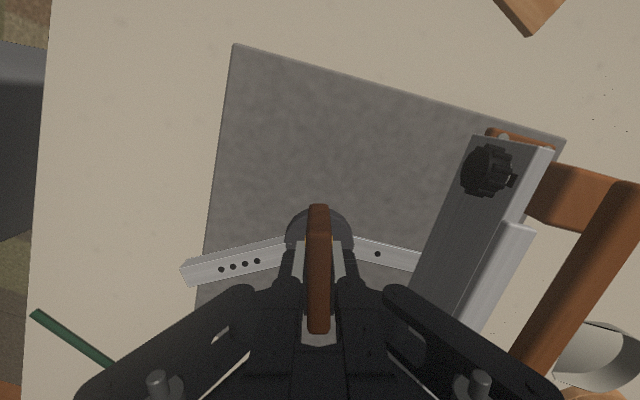

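Call:
{"fn": "arm_command", "kwargs": {"rows": [[0.16,0,0,0,0,0,0],[0.2,0,0,0,0,0,0],[0.3,0,0,0,0,0,0],[0.4,0,0,0,0,0,0],[0.4,0,0,0,0,0,0],[0.4,0,0,0,0,0,0]]}}

```text
clock: 16.05
position: [493.0, 152.6, 2.0]
orientation: [[-0.379, 0.925, 0.0], [0.925, 0.379, 0.0], [0.0, 0.0, -1.0]]
wrist_force: [0.1, 1.0, -0.3]
grip_width: 33.8
```

```bash
python3 look.py c3
```

```text
16.05 [493.02 152.63   2.03] yaw -67.70841365657542 tilt [0. 0.] F [ 0.08  1.03 -0.29] T [-0.04  0.04 -0.01] 33.80956241941718
```

View pics/c3_w.png

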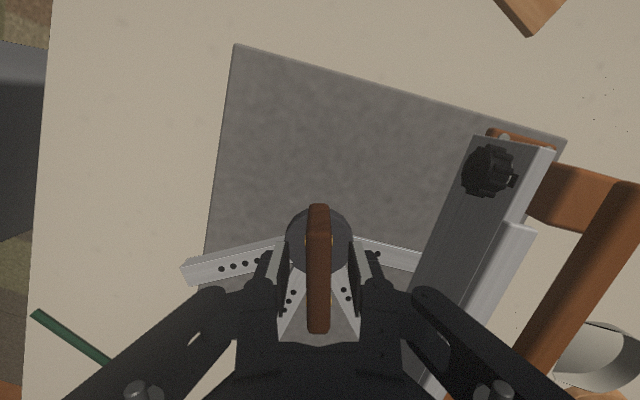

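Released cleanly; lift straight up, then back.

Call:
{"fn": "arm_command", "kwargs": {"rows": [[0.4,0,0,0.02,0,0,0],[0.4,0,0,0.055,0,0,0],[0.4,0,0,0.095,0,0,0],[0.4,0,0,0.135,0,0,0],[0.4,0,0,0.17,0,0,0],[0.4,-0.04,0,0.19,0,0,0],[0.4,-0.08,0,0.2,0,0,0],[0.4,-0.1,0,0.2,0,0,0],[0.4,-0.1,0,0.2,0,0,0],[0.4,-0.1,0,0.2,0,0,0]]}}

```text
clock: 16.98
position: [392.6, 152.8, 202.6]
orientation: [[-0.38, 0.925, 0.001], [0.925, 0.38, 0.001], [-0.0, 0.002, -1.0]]
wrist_force: [-0.1, 0.4, 0.7]
grip_width: 34.1
```

```bash
python3 look.py d1; python3 - <<'E'
from h import *
np.set_printoptions(precision=1,suppress=True)
W=np.load('d1.npz')['W']
th=np.radians(7.5);O=np.array([560.6,162.]);R=np.array([[np.cos(th),-np.sin(th)],[np.sin(th),np.cos(th)]])
L=(W[...,:2]-O)@R
m=(W[...,2]>62)&(W[...,2]<80)&(abs(L[...,0]+75)<45)&(abs(L[...,1])<50)
g=W[m];r=cv2.minAreaRect(g[:,:2].astype(np.float32));print(r,g[:,2].mean(),(np.array(r[0])-O)@R)
for q in('loupe','press_board','sand_scoop'):
    for n in('scene','side'): print(q,[(i['conf'],i['at']) for i in eyes.search_frame(n,q)[:1]])
E
```

```text
16.9833 [392.63 152.78 202.61] yaw -67.66209781229378 tilt [0.08 0.03] F [-0.07  0.41  0.67] T [ 0.05 -0.   -0.01] 34.11654418096608
((493.25848388671875, 154.78733825683594), (12.61970043182373, 57.43754196166992), 22.274566650390625) 70.1589287004067 [-67.7   1.6]
loupe [(0.63, [574.9, -374.3, 8.0])]
loupe [(0.82, [569.2, -367.9, 10.1])]
press_board [(0.89, [481.6, 349.1, 3.2])]
press_board [(0.78, [486.8, 347.2, 4.9])]
sand_scoop []
sand_scoop [(0.58, [492.6, 126.6, 26.0])]
```

View pics/d1_w.png

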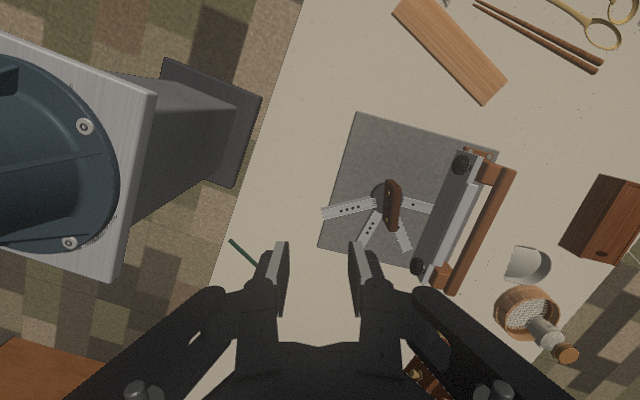

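View pics/d1_s.png

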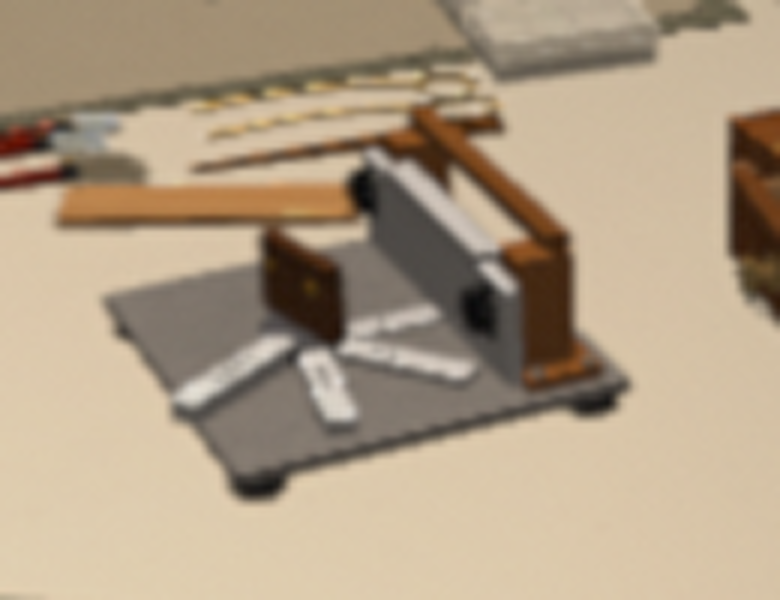

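```bash
python3 -c "
from cell import job_done
print(job_done())"
```

```text
the job is handed in; nothing more can be done
None
```

The blade passes the 3 mm leaf and stops the 6 mm leaf. The gauge is released and lying flat on the bed with the 3 mm leaf about 22 mm past the blade's front face. I handed the job in at about 17 s.

- **3 mm leaf (first pass):** it slid about 20 mm past the blade's front face with under 3 N at the wrist.
- **6 mm leaf:** I drew back, turned to it and advanced in small steps. It stopped with its end at about x = 0 against the blade. The push reached about 12 N and I held it there briefly.
- **Return to the 3 mm leaf:** I drew all the leaves back about 25 mm clear and turned to the 3 mm leaf. It went through again with no noticeable resistance, and I released it and lifted away.

**Last checks:**
- The wrist image and depth put the hub at about -68 mm and the grip upright.
- The depth data put the blade's top edge at about 77.5 mm. That makes the gap about 4.7 mm, which fits the 3 mm leaf going and the 6 mm leaf not.
- The loupe and press board were found within the detector's error of their starting places.

**What failed or disagreed:**
- **First grasp:** it closed on air just above the grip, without contact. The finger tips stand about 38 mm higher than the tool position the robot reports. I measured this in the images and corrected for it, and the second grasp held.
- **Sand scoop:** the network did not find it reliably in the last pictures. In the wrist picture it is lying behind the leveller, and the arm never went near it.

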